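Put the spare filter cartridge away in the supplies drawer

TASK

Reach in at a slant in front of the rail, pull the blue water-filter cartridge out of its spring clips on the sloping strip, and lay it (do not drop it) flat and crosswise in the free front bay of the open drawer. Then push the drawer fully shut until its catch snaps in, without slamming or ramming it. Leave the grey cartridge in its clips and the other things where they are.

Things in the scene. Friction and masses are not known exactly. Their poses are not given: they have to be found in the camera images.
- blue_center (a point): Centre of the loose blue cartridge, about 130 g. Middle block 80 mm long (y) x 34 wide (x) x 30 thick (z), a round white spigot 22 mm across and 30 mm long on each end: 140 mm in all along y. In the clips z stands square off the sloping strip, x points up the slope, y runs level. Grip it over its 34 mm width, free on both sides, and pull along +z: clips let go after 10 mm and 7 to 15 N.
- grey_center (a point): Centre of the grey cartridge, of the same shape, in the other place of the strip (170 mm along the strip from the blue one; which is left varies). It stays there.
- strip: Fixed clip strip: white panel 340 mm (y) x 120 mm, normal leaning 30 degrees from vertical to its front (-x). Origin on the worktop under the panel; face middle 100 mm up, top edge 130. Face 27 mm below a cartridge's centre. Spring jaws hold the spigots 43 to 57 mm from it, 17 mm above and 20 to each side of its axis. See rail: too low for an upright gripper.
- rail (a point): Middle of a fixed steel rail, 12 mm thick, along the strip's y on two posts 370 mm apart, 263 mm above the worktop: 140 mm above and 45 mm behind (+x) the line of the cartridges' centres. It leaves room for a gripper tilted square to the strip's face, on its robot side.
- cabinet: White drawer unit, 260 mm deep (x) x 270 mm wide (y) x 92 mm high. Origin on the worktop under the middle of its front (the shut drawer's face); its drawer slides out to its -x. Fixed. A yellow tea box, 50 mm high, is fixed on the back of its top, 160 mm behind the front.
- drawer (a joint): How far the drawer is out, m: 0 shut, 0.20 fully out; it starts well open. It runs with about 1 N of friction plus 8 N per m/s. A sprung catch resists from 12 mm to 5 mm out with up to about 10 N; past that it draws the drawer home and holds it. Not pushed past the catch, it stays about 10 mm open.
- handle (a point): Middle of the outer (robot-side) face of the drawer's steel bar handle, 110 mm long (y), 14 mm high, 10 mm thick; the bar stands 18 mm clear of the drawer front, 65 mm above the worktop. Moves with the drawer; the drawer shuts along this point's +x, which is level.
- bay (a point): Middle of the floor of the drawer's free front bay, 25 mm above the worktop, moves with the drawer. The bay is 124 mm (x) by 225 mm (y), its walls 47 mm high above this floor, the front's top edge 55 mm. x points into the cabinet, y along the drawer's width, as the cartridge's length should lie. The rear of the drawer, behind a divider, is full.
- mug_green: Bystander, leave alone: green mug, 80 mm wide, 90 mm high, behind between strip and drawer unit. Origin at its underside.
- mug_white: Bystander, leave alone: white mug, 84 mm wide, 85 mm high, on the right. Origin at its underside.
- sugar_jar: Bystander, leave alone: amber sugar jar, 76 mm wide, 120 mm high, on the left. Origin at its underside.
- coffee_tin: Bystander, leave alone: red tin, 90 mm wide, 130 mm high, on the left. Origin at its underside.
- spoon: Bystander, leave alone: spoon lying in front between strip and drawer. Origin at its underside.
- blue: The blue cartridge as a whole, its centre, with axes that are level while it is in the clips. Use blue_center for its own axes.
Not all that is in view belongs to the job. Leave any brown, orange or purple look-alike of the blue alone.

How it is judged:
By the outcome, as a careful person would: the job done as asked, in the order asked, and still so for the second after the job is handed in, with the robot touching nothing.
It also fails if it takes over 56 s, if anything falls off the work surface, if the arm or the gripper's body presses on something with over 40 N, if the wrist force passes 120 N, or if a joint passes its speed limit or range.

ROBOT

A 7-joint arm with a two-finger parallel gripper is mounted at the origin on the work surface. World frame = base frame: x ahead of the robot, y to its left, z up, the work surface at z = 0. Lengths are in mm, angles in rad, forces in N, time in s.
With the tool pointing down it reaches from about 400 to 750 mm from the base axis. Payload 19.5 kg.
Tool frame: the origin (TCP) lies at the very end of the fingers, on their centre line; the grasp point (between the pads) lies 19 mm behind it; y points along the fingers, z is the direction in which the jaws open and shut, and the axes are right-handed (so a half turn about y gives the same grasp; the last joint's range is limited). The gripper opens to 85 mm and grips with 20 to 120 N. Pads are 22 mm wide; open, the fingers measure 114 mm over their backs; the gripper's body (76 mm by 85 mm) begins 54 mm behind the grasp point. The pads swing forward as they close: fully open they stand 13 mm farther back than shut.
Start: joints at [1.175, 0.707, -0.028, 1.485, 0.022, 0.951, -0.075], TCP at [199.209, -539.361, 231.268] pointing down, gripper open.
Joint ranges: [-2.71, 2.71], [-0.32, 2.16], [-1.57, 1.52], [0, 2.45], [-1.46, 4.6], [0, 2.02], [-2.83, 2.83]. Speed limits (rad/s): [1.89, 1.89, 2.57, 2.57, 3.01, 3.01, 3.01].

INTERFACE

Orientations are given as a unit quaternion [x, y, z, w].
In Python, from workcell import ctrl gives the robot as it stands.
- The arm moves only by the shell command python3 -m pendant 'ROWS' [FORCE]. ROWS is JSON, a list of rows, each a list of 3 entries, a list of its own where there are three numbers: the shift along the tool's x, y, z in cm, then the turn, a rotation vector about the tool's x, y, z in degrees, then the opening, from 0 (shut) to 1 (fully open). In form: [[[x, y, z], [ax, ay, az], fingers], ...]. A call has 1 to 12 rows; each row is the pose to reach, as a shift and turn from the pose commanded when the call began, along the tool's axes at that moment; what a row does not reach only later rows make up. A row lasts 1/12 s, in which the tool goes at most 41.7 mm and 7.16 degrees, less where a joint would pass 70% of its speed; a pose out of reach is approached as far as the arm can. A call with a gripper value outside its range is refused whole. The fingers move at their own pace and stop on an object; FORCE is the grip in N (left out, the last holds). Time passes only in rows, so rows that repeat a pose let the fingers close. It gives the time, the measured TCP pose, the force and the opening at its end, in the units of the state.
- ctrl.get_obs(): the state, without advancing time (a new reading comes with each control period).
- ctrl.get_image(name): name is "scene" or "top"; returns the picture (384x512x3 uint8, red, green, blue); there is no depth.
- ctrl.camera_model(name): a dict with "fx", "fy", "cx", "cy" (pixels), "R" (3x3) and "t" (3): a world point X has camera coordinates R X + t. Camera axes: x right, y down, z forward; pixel columns grow to the right and rows downward; lengths in mm; the calibration is good to about 2 mm. A picture is of the moment at which its call begins. camera_model takes no time and is no camera call.
- ctrl.close_job(): hands the job in, once; it reports no verdict.
The state is a dict: "time": time; "qpos": joint angles; "qd": joint speeds; "joint_efforts": joint torques, N m; "tcp_pos": TCP position; "ee_rot": TCP orientation; "contact_force": force on the tool from outside, world axes, zero at the start; "ft_torque": the same for the moment, N m; "finger_gap": finger opening in mm.
Only numpy, scipy, OpenCV 4.12 (cv2) and the standard library are available. Lean on these libraries where they do the work, as an engineer would, in place of code of your own. Each camera call takes 0.05 s, during which the arm holds its last target.

## Working session

There is one attempt and no reset: what is moved stays moved. The work goes in short steps, Python scripts to look and compute and a shell command to move; the robot and the scene stay as the last step left them, time stands still between calls to the robot, and variables do not carry over. Pictures are saved under pics/ and viewed, and the job is handed in when it is done.

```bash
ls; mkdir -p pics; python3 - <<'E'
from workcell import ctrl
import cv2,numpy as np
o=ctrl.get_obs(); print(o)
for n in ("scene","top"):
    cv2.imwrite(f"pics/{n}0.png",ctrl.get_image(n)[:,:,::-1])
    m=ctrl.camera_model(n); print(n,m)
E
```

```text
pics
{'time': 0.0, 'qpos': array([ 1.17531205,  0.70708718, -0.02763757,  1.48500974,  0.02198583,
        0.95090452, -0.0755101 ]), 'qd': array([-0.00042662,  0.00107051,  0.00135521, -0.00118669,  0.00015508,
       -0.00153277,  0.00087506]), 'joint_efforts': array([ 1.94005173e-03, -8.83228898e+01,  1.23527180e+00, -2.36178499e+01,
        1.70626998e-02,  6.36653349e-03,  3.17975355e-05]), 'tcp_pos': array([ 199.12608364, -539.1302398 ,  230.83382896]), 'ee_rot': array([-0.12450235,  0.69645727, -0.69568805,  0.12435661]), 'contact_force': array([-0.62141285, -0.34287195, -0.06880518]), 'ft_torque': array([ 0.01221329, -0.01357937,  0.00166169]), 'finger_gap': 85.29950894367182}
scene {'fx': 392.51928362224737, 'fy': 392.51928362224737, 'cx': 249.8231862125222, 'cy': 195.7532583518328, 'R': array([[-0.56629325,  0.82417879, -0.00642504],
       [ 0.67643165,  0.46029405, -0.57495183],
       [-0.4709057 , -0.32993744, -0.81816203]]), 't': array([ 313.41677852, -263.18054487, 1936.66734229])}
top {'fx': 384.2386116391877, 'fy': 384.2386116391877, 'cx': 258.0333674595369, 'cy': 189.78161060819613, 'R': array([[ 8.75606610e-04, -9.99941412e-01,  1.07891982e-02],
       [-9.86929915e-01, -2.60276801e-03, -1.61129041e-01],
       [ 1.61147682e-01, -1.05070969e-02, -9.86874372e-01]]), 't': array([ -12.93724323,  574.47368078, 1407.02076348])}
```

View pics/scene0.png

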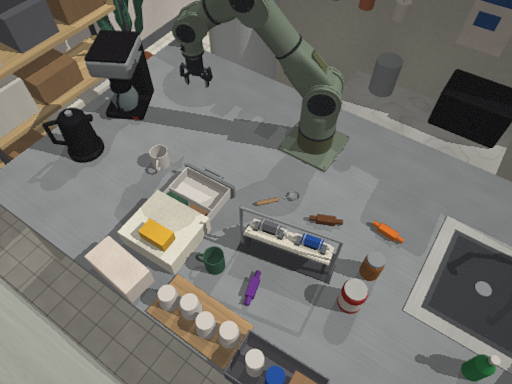

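View pics/top0.png

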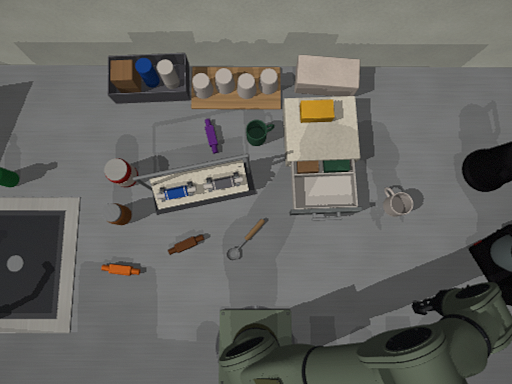

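The scene and top views show the blue cartridge in the left place of the strip, at scene (313,242) and top (178,192). The grey one is at top (223,182). The open drawer is at top (325,188), with its handle at about (325,216). I'll enlarge both areas.

```bash
python3 - <<'E'
import cv2
a=cv2.imread("pics/top0.png"); b=cv2.imread("pics/scene0.png")
def crop(im,x0,y0,w,h,s,n):
    c=cv2.resize(im[y0:y0+h,x0:x0+w],None,fx=s,fy=s,interpolation=cv2.INTER_CUBIC)
    for i in range(0,w,10):
        cv2.line(c,(i*s,0),(i*s,6),(0,0,255),1)
        if i%20==0: cv2.putText(c,str(x0+i),(i*s,16),0,.35,(0,0,255),1)
    for i in range(0,h,10):
        cv2.line(c,(0,i*s),(6,i*s),(0,0,255),1)
        if i%20==0:cv2.putText(c,str(y0+i),(8,i*s+4),0,.35,(0,0,255),1)
    cv2.imwrite(n,c)
crop(a,130,145,130,75,6,"pics/c1.png")
crop(a,275,85,90,140,4,"pics/c2.png")
crop(b,230,200,120,90,6,"pics/c3.png")
crop(b,110,155,130,120,5,"pics/c4.png")
E
```

```text
(no output)
```

View pics/c1.png

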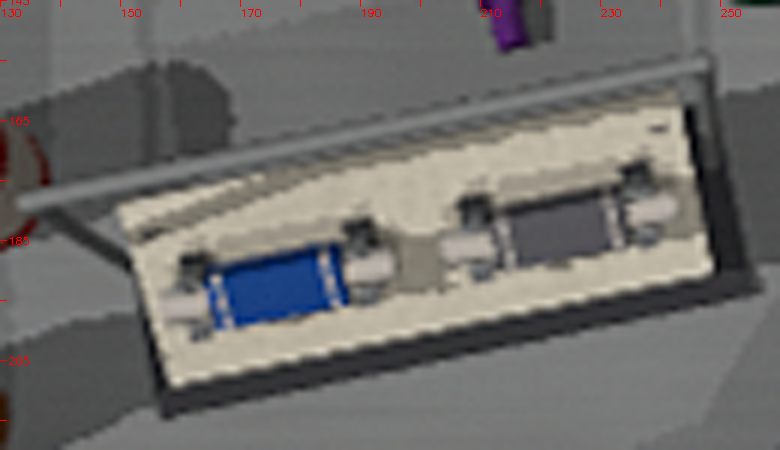

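View pics/c2.png

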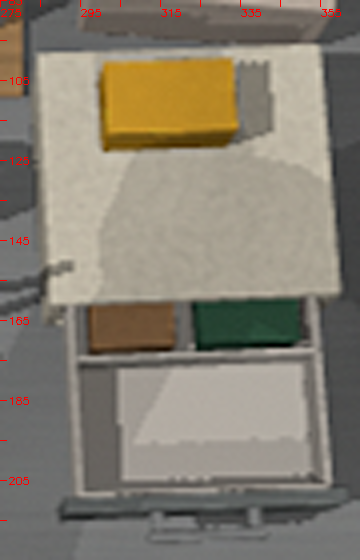

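View pics/c3.png

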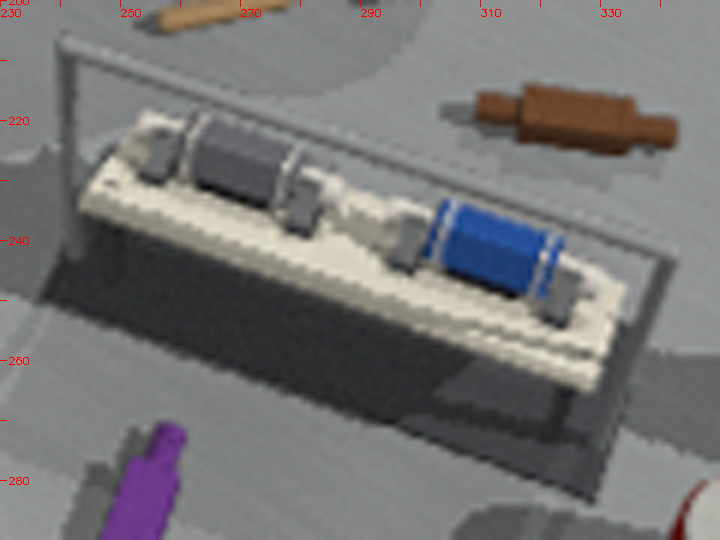

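View pics/c4.png

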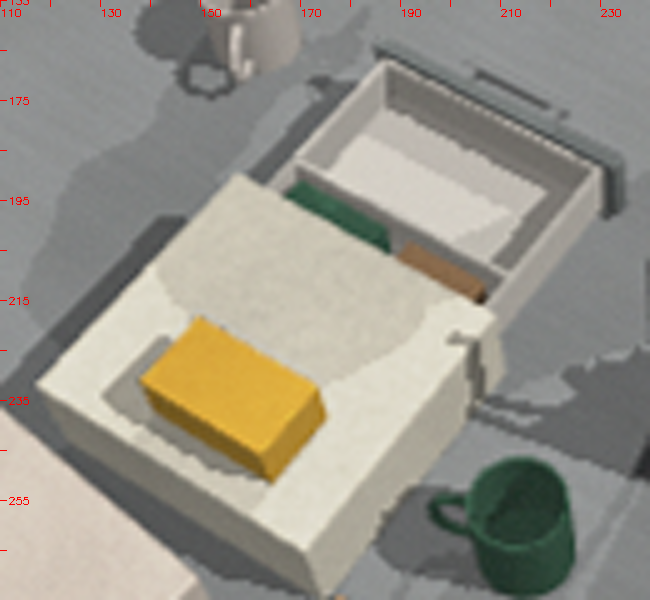

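```bash
cat > h.py <<'E'
import numpy as np,cv2
from scipy.optimize import least_squares
from scipy.spatial.transform import Rotation as Rn
try:
    from workcell import ctrl
    CM={n:ctrl.camera_model(n) for n in("scene","top")}
except Exception as e: print(e)
def proj(n,X):
    m=CM[n]; c=np.atleast_2d(X)@m["R"].T+m["t"]
    return np.c_[m["fx"]*c[:,0]/c[:,2]+m["cx"],m["fy"]*c[:,1]/c[:,2]+m["cy"]]
def W(p,L):
    c,s=np.cos(p[2]),np.sin(p[2]); L=np.atleast_2d(L)
    return np.c_[p[0]+c*L[:,0]-s*L[:,1],p[1]+s*L[:,0]+c*L[:,1],L[:,2]]
def fit(obs,p0,locf=lambda p:None):
    def f(p):
        return np.concatenate([(proj(n,W(p,L(p) if callable(L) else L))[0]-uv) for n,L,uv in obs])
    r=least_squares(f,p0,loss="soft_l1"); print("pose",r.x,"\nres",np.round(r.fun.reshape(-1,2),1).tolist()); return r.x
E
cat > fit1.py <<'E'
from h import *
u=np.array([np.cos(np.pi/6),0,.5]);nn=np.array([-.5,0,np.cos(np.pi/6)]);Y=np.array([0,1,0]);F=np.array([0,0,100.])
# in top image left is +y
S=[("top",F+60*u+170*Y,(150,179.7)),("top",F-60*u+170*Y,(158,209.7)),("top",F-60*u-170*Y,(248.8,191.2)),("top",F+60*u-170*Y,(244.2,160.8)),
("top",np.array([31.5,190,263]),(133.5,178.8)),("top",np.array([31.5,-190,263]),(248,155.5)),
("scene",np.array([31.5,190,263]),(342.5,243.7)),("scene",np.array([31.5,-190,263]),(240.3,207)),
("top",F+42*nn+85*Y,(176.3,192.8)),("top",F+42*nn-85*Y,(223.5,182.8))]
ps=fit(S,[550,150,0.])
d0=.17
C=[("top",np.array([260,135,92.]),(284.5,98.75)),("top",np.array([260,-135,92.]),(355,96.2)),("top",np.array([0,-135,92.]),(360,158.2)),("top",np.array([0,135,92.]),(287,160.75)),
("scene",np.array([0,-135,92.]),(158.6,190.6)),("scene",np.array([0,135,92.]),(209.4,218)),("scene",np.array([260,-135,92.]),(117.6,232)),("scene",np.array([260,135,92.]),(172,264)),
("top",lambda p:np.array([-p[3]-23,55,72]),(312.5,219.5)),("top",lambda p:np.array([-p[3]-23,-55,72]),(342,219.0)),
("scene",lambda p:np.array([-p[3]-23,55,72]),(220,177.4)),("scene",lambda p:np.array([-p[3]-23,-55,72]),(205,169.4)),
]
pc=fit(C,[600,-200,0.,150])
np.savez("poses.npz",ps=ps,pc=pc)
blue=W(ps,F+27*nn+85*Y)[0]; print("blue",blue)
ft=12
for n in("top","scene"):
    im=cv2.imread(f"pics/{n}0.png"); s=4
    b=(130,85,240,145) if n=="top" else (110,150,240,145); 
    im=cv2.resize(im[b[1]:b[1]+b[3],b[0]:b[0]+b[2]],None,fx=3.3,fy=3.3,interpolation=cv2.INTER_CUBIC);s=3.3
    def pl(P,L,col,closed=True):
        q=((proj(n,W(P,np.array(L)))+.5-np.array(b[:2]))*s).astype(np.int32); cv2.polylines(im,[q],closed,col,1,cv2.LINE_AA)
    pl(ps,[F+60*u+170*Y,F-60*u+170*Y,F-60*u-170*Y,F+60*u-170*Y],(0,0,255))
    pl(ps,[[31.5,-185,263],[31.5,185,263]],(0,0,255),False)
    for k in(85,-85): pl(ps,[F+42*nn+a*17*u+(k+c*40)*Y for a,c in((1,1),(1,-1),(-1,-1),(-1,1))],(0,255,0))
    pl(pc,[[0,135,92],[0,-135,92],[260,-135,92],[260,135,92]],(0,0,255))
    d=pc[3]
    pl(pc,[[-d-28,55,72],[-d-28,-55,72],[-d-18,-55,72],[-d-18,55,72]],(0,255,0))
    pl(pc,[[-d,135,80],[-d,-135,80],[-d+ft,-135,80],[-d+ft,135,80]],(0,255,255))
    for z in (25,72): pl(pc,[[-d+ft,112.5,z],[-d+ft,-112.5,z],[-d+ft+124,-112.5,z],[-d+ft+124,112.5,z]],(255,0,255))
    cv2.imwrite(f"pics/ov_{n}.png",im)
E
python3 fit1.py
```

```text
pose [5.82741372e+02 2.00270222e+02 2.06909963e-01] 
res [[-0.8, -0.7], [0.1, -0.4], [-0.2, -0.4], [-1.6, -0.5], [-0.5, -0.2], [0.7, -0.1], [-0.6, -1.9], [-1.8, -1.0], [-0.4, 1.0], [-0.3, 1.4]]
pose [ 6.69347961e+02 -2.54829916e+02  4.30206195e-02  1.83126904e+02] 
res [[-0.9, -1.0], [-1.0, -1.0], [-0.2, 3.2], [0.3, 3.4], [-0.5, -3.9], [0.4, -3.1], [-2.0, -0.2], [-2.6, 1.1], [-0.9, -0.2], [-0.6, -1.0], [2.5, -1.8], [-2.7, -4.0]]
blue [552.06719719 280.68380895 123.3826859 ]
```

```bash
sed -i 's/np.array(\[0,-135,92.\])/np.array([12,-135,92.])/g; s/np.array(\[0,135,92.\])/np.array([12,135,92.])/g' fit1.py; python3 fit1.py
```

```text
pose [5.82741372e+02 2.00270222e+02 2.06909963e-01] 
res [[-0.8, -0.7], [0.1, -0.4], [-0.2, -0.4], [-1.6, -0.5], [-0.5, -0.2], [0.7, -0.1], [-0.6, -1.9], [-1.8, -1.0], [-0.4, 1.0], [-0.3, 1.4]]
pose [ 6.66193264e+02 -2.54085592e+02  4.56118987e-02  1.79951940e+02] 
res [[-1.2, -0.2], [-1.3, -0.3], [-0.7, 0.8], [-0.0, 1.2], [-1.7, -2.4], [-0.6, -1.5], [-1.2, -0.5], [-1.7, 0.6], [-1.0, -0.2], [-0.7, -1.0], [2.6, -1.8], [-2.6, -3.9]]
blue [552.06719719 280.68380895 123.3826859 ]
```

View pics/ov_top.png

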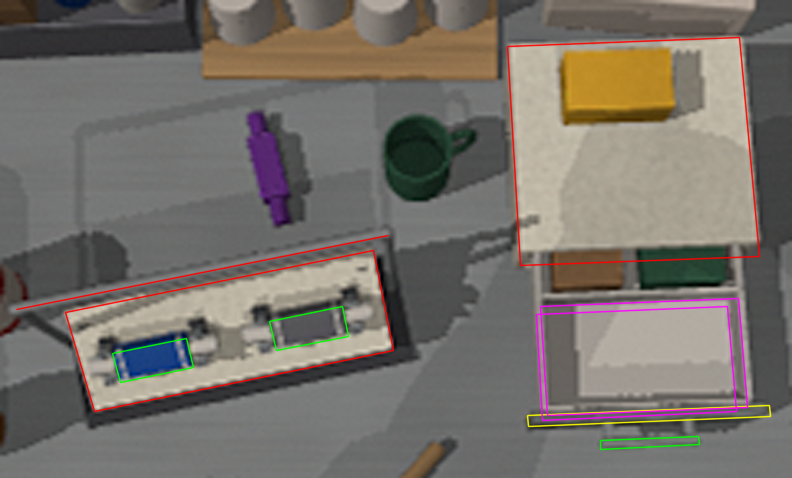

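View pics/ov_scene.png

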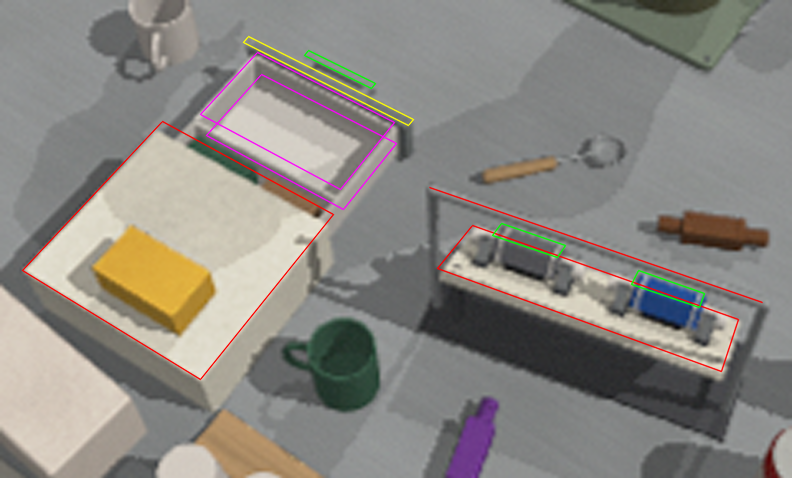

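```bash
cat > crop.py <<'E'
import cv2,sys
def crop(im,x0,y0,w,h,s,n):
    c=cv2.resize(im[y0:y0+h,x0:x0+w],None,fx=s,fy=s,interpolation=cv2.INTER_CUBIC)
    f=lambda i:int((i+.5)*s)
    for i in range(0,w,5):
        cv2.line(c,(f(i),0),(f(i),6 if i%10==0 else 3),(0,0,255),1)
        if i%10==0: cv2.putText(c,str(x0+i),(f(i)-9,16),0,.35,(0,0,255),1)
    for i in range(0,h,5):
        cv2.line(c,(0,f(i)),(6 if i%10==0 else 3,f(i)),(0,0,255),1)
        if i%10==0:cv2.putText(c,str(y0+i),(8,f(i)+4),0,.35,(0,0,255),1)
    cv2.imwrite(n,c)
if __name__=="__main__":
    a=sys.argv; crop(cv2.imread(a[1]),*map(int,a[2:7]),a[7])
E
python3 crop.py pics/scene0.png 235 200 115 80 7 pics/z1.png; python3 crop.py pics/scene0.png 150 155 90 70 8 pics/z2.png;python3 crop.py pics/top0.png 280 150 90 75 8 pics/z3.png
```

```text
(no output)
```

View pics/z1.png

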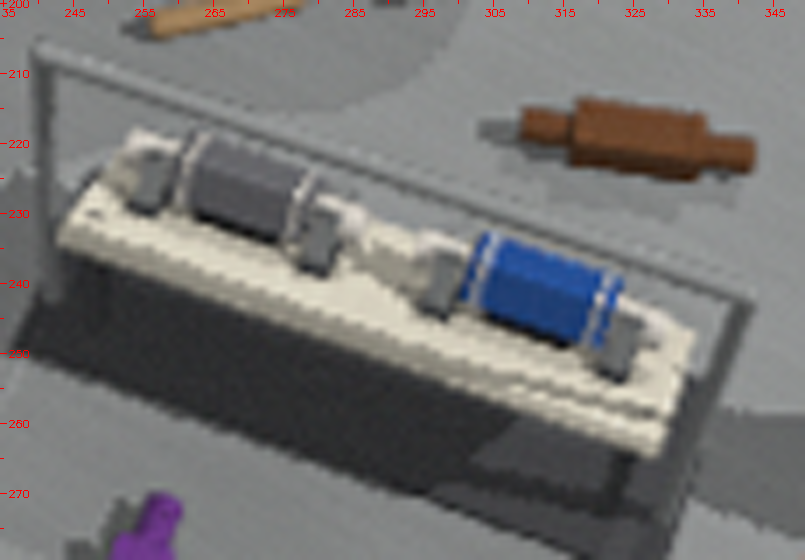

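View pics/z2.png

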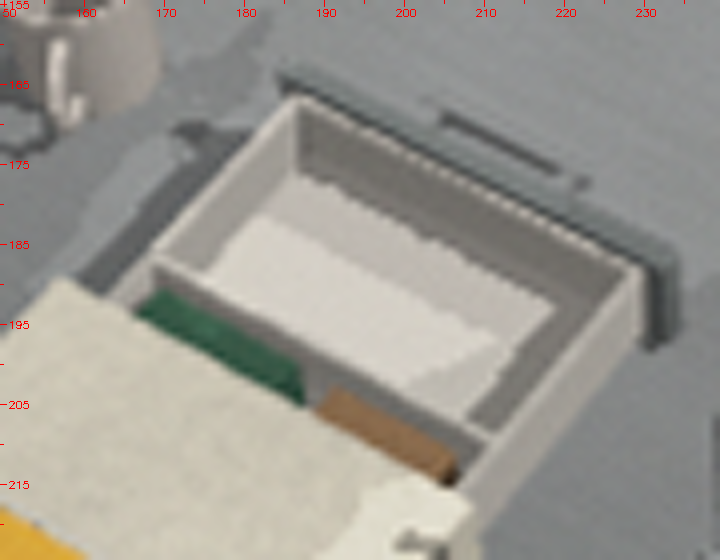

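View pics/z3.png

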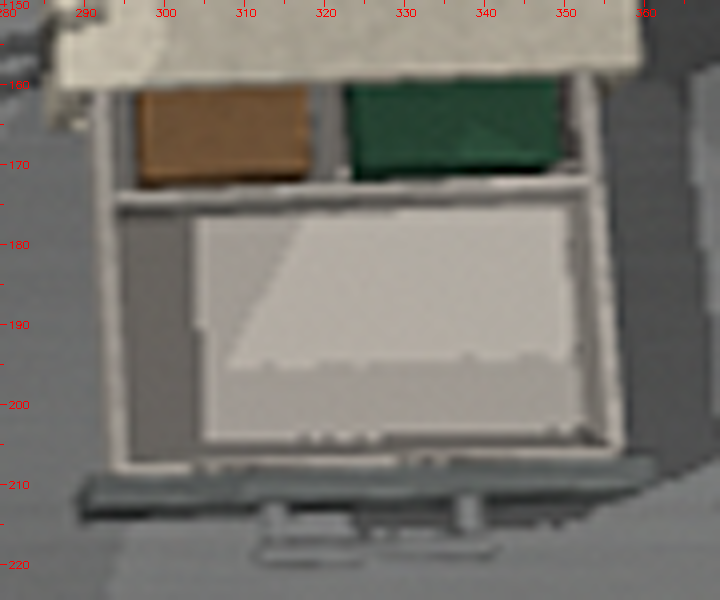

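```bash
cat > fit2.py <<'E'
from h import *
u=np.array([np.cos(np.pi/6),0,.5]);nn=np.array([-.5,0,np.cos(np.pi/6)]);Y=np.array([0,1,0]);F=np.array([0,0,100.])
# p: strip x y yaw | bay x y yaw | scene bias du dv
A=lambda *a:np.array(a,float)
S=[("top",F+60*u+170*Y,(149.5,179.2)),("top",F-60*u+170*Y,(157.5,209.2)),("top",F-60*u-170*Y,(248.3,190.7)),("top",F+60*u-170*Y,(243.7,160.3)),
("top",A(31.5,190,265),(133,178.3)),("top",A(31.5,-190,265),(247.5,155)),
("scene",A(31.5,190,268),(341.6,242.4)),("scene",A(31.5,-190,268),(239.9,205.9)),
("scene",F+60*u+170*Y,(329.5,260.9)),("scene",F-60*u+170*Y,(333.8,245.9)),("scene",F-60*u-170*Y,(253.8,218.1)),("scene",F+60*u-170*Y,(243.1,232.6))]
B=[("top",A(-62,112.5,72),(295.1,207.2)),("top",A(-62,-112.5,72),(355.5,205.5)),("top",A(62,112.5,72),(294.25,174.1)),("top",A(62,-112.5,72),(353.25,172.6)),
("scene",A(-62,112.5,72),(228,188)),("scene",A(-62,-112.5,72),(186.6,168)),("scene",A(62,112.5,72),(211.4,208.9)),("scene",A(62,-112.5,72),(169.5,186.4))]
def f(p,k=1):
    o=[]
    for n,L,uv in S: o.append(proj(n,W(p[:3],L))[0]-uv+(p[6:8]*k if n=="scene" else 0))
    for n,L,uv in B: o.append(proj(n,W(p[3:6],L))[0]-uv+(p[6:8]*k if n=="scene" else 0))
    return np.concatenate(o+[p[6:8]*.2])
for k in(0,1):
    r=least_squares(f,[580,200,.2,560,-260,0,0,0],kwargs=dict(k=k),loss="soft_l1",x_scale=[1,1,.01,1,1,.01,1,1])
    print(k,np.round(r.x,4)); print(np.round(r.fun.reshape(-1,2),1).tolist(),r.cost)
    print("blue",W(r.x[:3],F+27*nn+85*Y)[0])
np.savez("poses.npz",p=r.x)
E
python3 fit2.py
```

```text
0 [ 5.827251e+02  2.021294e+02  2.085000e-01  5.707759e+02 -2.579031e+02
  3.590000e-02  0.000000e+00  0.000000e+00]
[[-0.8, -0.1], [0.2, 0.2], [-0.1, 0.0], [-1.6, -0.1], [-0.8, 0.3], [0.6, 0.2], [1.1, -1.1], [-1.1, -0.4], [-0.7, 1.4], [-0.1, 0.5], [-0.9, 0.1], [-0.5, -1.3], [-0.2, 0.2], [-0.0, -0.1], [-1.1, 0.4], [-0.3, -0.0], [-0.2, 0.5], [-0.3, -1.1], [-0.4, 0.0], [-0.8, -0.6], [0.0, 0.0]] 7.310909240129988
blue [551.92531923 282.49491563 123.3826859 ]
1 [ 5.829330e+02  2.006856e+02  2.083000e-01  5.712788e+02 -2.594093e+02
  3.580000e-02  7.862000e-01  3.375000e-01]
[[-0.4, -0.1], [0.6, 0.1], [0.2, -0.0], [-1.2, -0.1], [-0.3, 0.2], [1.1, 0.1], [1.5, -0.9], [-0.6, -0.2], [-0.3, 1.6], [0.4, 0.7], [-0.4, 0.3], [-0.1, -1.1], [0.2, 0.1], [0.4, -0.3], [-0.7, 0.3], [0.1, -0.2], [0.3, 0.8], [0.2, -0.8], [0.0, 0.3], [-0.3, -0.4], [0.2, 0.1]] 5.8013983651623455
blue [552.14965816 281.05749873 123.3826859 ]
```

```bash
cat >> h.py <<'E'
u0=np.array([np.cos(np.pi/6),0,.5]);n0=np.array([-.5,0,np.cos(np.pi/6)])
PS=np.array([582.85,201.2,.2084]); PB=np.array([571,-258.9,.0359])
Rz=lambda a:Rn.from_euler("z",a).as_matrix()
BL=W(PS,np.array([0,0,100])+27*n0+np.array([0,85,0]))[0]
def go(T,Rm):
    """print shift (cm) and turn (deg) in present tool axes"""
    o=ctrl.get_obs(); R0=Rn.from_quat(o["ee_rot"]).as_matrix()
    print("t",round(o["time"],2),"tcp",np.round(o["tcp_pos"],1),"F",np.round(o["contact_force"],1),"gap",round(o["finger_gap"],1),"q",np.round(o["qpos"],2))
    print("shift cm",np.round(R0.T@(np.array(T)-o["tcp_pos"])/10,2),"turn deg",np.round(Rn.from_matrix(R0.T@Rm).as_rotvec(degrees=True),1))
def Rgrasp(sgn=1):
    n=Rz(PS[2])@n0; u=Rz(PS[2])@u0*sgn; y=-n
    return np.c_[np.cross(y,u),y,u]
def Rdown(yaw,sgn=1):  # tool y down, jaws z along Rz(yaw) x * sgn
    z=Rz(yaw)@np.array([sgn,0,0]); y=np.array([0,0,-1.]); return np.c_[np.cross(y,z),y,z]
E
python3 - <<'E'
from h import *
o=ctrl.get_obs(); print(np.round(Rn.from_quat(o["ee_rot"]).as_matrix(),2))
print("blue",BL); n=Rz(PS[2])@n0
for s in(1,-1):
    print(s); go([450,-150,320],Rgrasp(s)); go(BL+120*n,Rgrasp(s))
# handle from top image
m=CM["top"]
def ray(nm,uv,z):
    m=CM[nm]; C=-m["R"].T@m["t"]; d=m["R"].T@np.array([(uv[0]-m["cx"])/m["fx"],(uv[1]-m["cy"])/m["fy"],1]); return C+d*(z-C[2])/d[2]
h=ray("top",(326.4,218.3),72); print("handle bar top centre",h, "bay frame",Rz(PB[2]).T[:2,:2]@(h[:2]-PB[:2]))
for uv in((289.75,211.6),(361.4,209.2)): h=ray("top",uv,80); print("front edge",h,Rz(PB[2]).T[:2,:2]@(h[:2]-PB[:2]))
E
```

```text
[[-0.94 -0.    0.35]
 [-0.35  0.   -0.94]
 [ 0.   -1.   -0.  ]]
blue [552.05604016 281.56779229 123.3826859 ]
1
t 0.1 tcp [ 199.2 -539.2  230.9] F [ 0.3  0.2 -0.2] gap 85.7 q [ 1.18  0.71 -0.03  1.48  0.02  0.95 -0.08]
shift cm [-37.02  -8.89 -27.82] turn deg [ 24.7 -79.7  21.3]
t 0.1 tcp [ 199.2 -539.2  230.9] F [ 0.3  0.2 -0.2] gap 85.7 q [ 1.18  0.71 -0.03  1.48  0.02  0.95 -0.08]
shift cm [-55.61   0.42 -65.63] turn deg [ 24.7 -79.7  21.3]
-1
t 0.1 tcp [ 199.2 -539.2  230.9] F [ 0.3  0.2 -0.2] gap 85.7 q [ 1.18  0.71 -0.03  1.48  0.02  0.95 -0.08]
shift cm [-37.02  -8.89 -27.82] turn deg [-22.2  95.8  25.7]
t 0.1 tcp [ 199.2 -539.2  230.9] F [ 0.3  0.2 -0.2] gap 85.7 q [ 1.18  0.71 -0.03  1.48  0.02  0.95 -0.08]
shift cm [-55.61   0.42 -65.63] turn deg [-22.2  95.8  25.7]
handle bar top centre [ 464.7119266  -263.29078443   72.        ] bay frame [-106.37718349   -0.57303303]
front edge [ 488.34157281 -127.8851547    80.        ] [-77.9027447  133.89722791]
front edge [ 497.72943321 -391.61879178   80.        ] [ -77.98693719 -130.00342794]
```

```bash
python3 -m pendant '[[[-37,-8.9,-27.8],[24.7,-79.7,21.3],1],[[-37,-8.9,-27.8],[24.7,-79.7,21.3],1],[[-37,-8.9,-27.8],[24.7,-79.7,21.3],1],[[-37,-8.9,-27.8],[24.7,-79.7,21.3],1],[[-37,-8.9,-27.8],[24.7,-79.7,21.3],1],[[-37,-8.9,-27.8],[24.7,-79.7,21.3],1],[[-37,-8.9,-27.8],[24.7,-79.7,21.3],1],[[-37,-8.9,-27.8],[24.7,-79.7,21.3],1],[[-37,-8.9,-27.8],[24.7,-79.7,21.3],1],[[-37,-8.9,-27.8],[24.7,-79.7,21.3],1],[[-37,-8.9,-27.8],[24.7,-79.7,21.3],1],[[-37,-8.9,-27.8],[24.7,-79.7,21.3],1]]'
python3 - <<'E'
from h import *
n=Rz(PS[2])@n0
go(BL+130*n,Rgrasp())
E
```

```text
time: 1.1
tcp_pos: [452.6, -144.3, 322.0]
ee_rot: [-0.39, 0.311, -0.543, 0.676]
contact_force: [0.7, -0.3, 0.2]
finger_gap: 85.2
t 1.1 tcp [ 452.6 -144.3  322. ] F [ 0.7 -0.3  0.2] gap 85.2 q [ 0.97  0.37 -0.77  2.11  0.03  0.29  0.49]
shift cm [-39.49  13.63   6.53] turn deg [-0.2  0.6 -0.2]
```

```bash
python3 -m pendant '[[[-39.5,13.6,6.5],[0,0,0],1],[[-39.5,13.6,6.5],[0,0,0],1],[[-39.5,13.6,6.5],[0,0,0],1],[[-39.5,13.6,6.5],[0,0,0],1],[[-39.5,13.6,6.5],[0,0,0],1],[[-39.5,13.6,6.5],[0,0,0],1],[[-39.5,13.6,6.5],[0,0,0],1],[[-39.5,13.6,6.5],[0,0,0],1],[[-39.5,13.6,6.5],[0,0,0],1],[[-39.5,13.6,6.5],[0,0,0],1],[[-39.5,13.6,6.5],[0,0,0],1],[[-39.5,13.6,6.5],[0,0,0],1]]'
python3 - <<'E'
from h import *
n=Rz(PS[2])@n0
go(BL+130*n,Rgrasp());go(BL+40*n,Rgrasp())
E
```

```text
time: 2.1
tcp_pos: [481.3, 97.0, 274.9]
ee_rot: [-0.391, 0.319, -0.545, 0.67]
contact_force: [-0.2, 0.1, -1.1]
finger_gap: 85.2
t 2.1 tcp [481.3  97.  274.9] F [-0.2  0.1 -1.1] gap 85.2 q [-0.35  0.38  0.09  2.24 -0.12  0.    0.05]
shift cm [-16.6    5.47   1.72] turn deg [ 0.6 -0.2  0. ]
t 2.1 tcp [481.3  97.  274.9] F [-0.2  0.1 -1.1] gap 85.2 q [-0.35  0.38  0.09  2.24 -0.12  0.    0.05]
shift cm [-16.6   14.47   1.82] turn deg [ 0.6 -0.2  0. ]
```

```bash
python3 -m pendant '[[[-16.6,5.5,1.7],[0.6,-0.2,0],1],[[-16.6,5.5,1.7],[0.6,-0.2,0],1],[[-16.6,5.5,1.7],[0.6,-0.2,0],1],[[-16.6,5.5,1.7],[0.6,-0.2,0],1],[[-16.6,5.5,1.7],[0.6,-0.2,0],1],[[-16.6,5.5,1.7],[0.6,-0.2,0],1],[[-16.6,5.5,1.7],[0.6,-0.2,0],1],[[-16.6,5.5,1.7],[0.6,-0.2,0],1],[[-16.6,5.5,1.7],[0.6,-0.2,0],1],[[-16.6,5.5,1.7],[0.6,-0.2,0],1]]'
python3 - <<'E'
from h import *
n=Rz(PS[2])@n0
go(BL+130*n,Rgrasp());go(BL+50*n,Rgrasp())
for k in("scene","top"): cv2.imwrite(f"pics/{k}1.png",ctrl.get_image(k)[:,:,::-1])
from crop import crop
crop(cv2.imread("pics/scene1.png"),230,140,120,120,5,"pics/d1.png");crop(cv2.imread("pics/top1.png"),110,130,150,110,5,"pics/d2.png")
E
```

```text
time: 2.93
tcp_pos: [488.7, 266.2, 236.1]
ee_rot: [-0.388, 0.315, -0.546, 0.672]
contact_force: [0.6, -0.5, -0.9]
finger_gap: 85.4
t 2.93 tcp [488.7 266.2 236.1] F [ 0.6 -0.5 -0.9] gap 85.4 q [-0.92  0.58  0.4   2.1  -0.34  0.01 -0.1 ]
shift cm [-0.2   0.02  0.01] turn deg [-0.  -0.1  0. ]
t 2.93 tcp [488.7 266.2 236.1] F [ 0.6 -0.5 -0.9] gap 85.4 q [-0.92  0.58  0.4   2.1  -0.34  0.01 -0.1 ]
shift cm [-0.2   8.02  0.01] turn deg [-0.  -0.1  0. ]
```

View pics/d1.png

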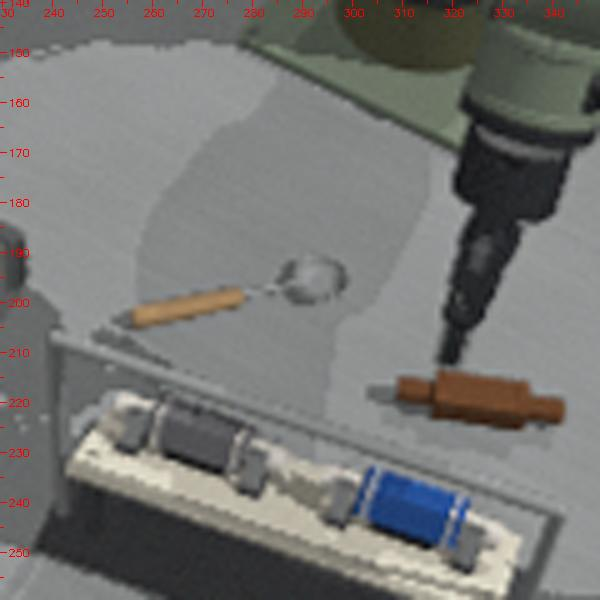

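View pics/d2.png

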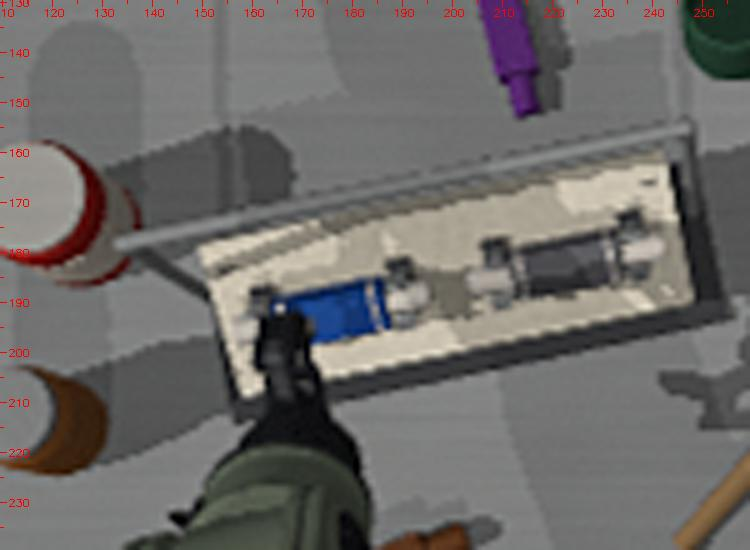

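```bash
python3 - <<'E'
from h import *
o=ctrl.get_obs();R=Rn.from_quat(o["ee_rot"]).as_matrix();t=o["tcp_pos"]
for s in("scene","top"):
    for lab,L in(("tcp",[0,0,0]),("f+",[0,-13,42]),("f-",[0,-13,-42]),("f+o",[0,-13,57])):
        print(s,lab,np.round(proj(s,t+R@np.array(L,float))[0],1))
    print("blue top corners",np.round(proj(s,W(PS,[np.array([0,0,100])+42*n0+a*17*u0+np.array([0,85+c*40,0]) for a,c in((1,1),(1,-1),(-1,-1),(-1,1))])),1).tolist())
    print("blue bottom upslope corners",np.round(proj(s,W(PS,[np.array([0,0,100])+12*n0+a*17*u0+np.array([0,85+c*40,0]) for a,c in((1,1),(1,-1))])),1).tolist())
E
python3 crop.py pics/top1.png 140 170 70 50 11 pics/d3.png;python3 crop.py pics/scene1.png 290 190 60 65 9 pics/d4.png
```

```text
scene tcp [320.  210.7]
scene f+ [318.8 212.3]
scene f- [322.9 203.1]
scene f+o [318. 214.]
blue top corners [[321.7, 242.9], [301.1, 235.7], [303.1, 231.6], [323.3, 238.6]]
blue bottom upslope corners [[319.6, 249.5], [299.2, 242.3]]
top tcp [173.1 206.2]
top f+ [169.4 195.9]
top f- [176.  219.4]
top f+o [168.2 191.6]
blue top corners [[163.2, 191.7], [185.7, 187.1], [188.0, 195.9], [165.7, 200.5]]
blue bottom upslope corners [[164.2, 188.8], [186.2, 184.3]]
```

View pics/d3.png

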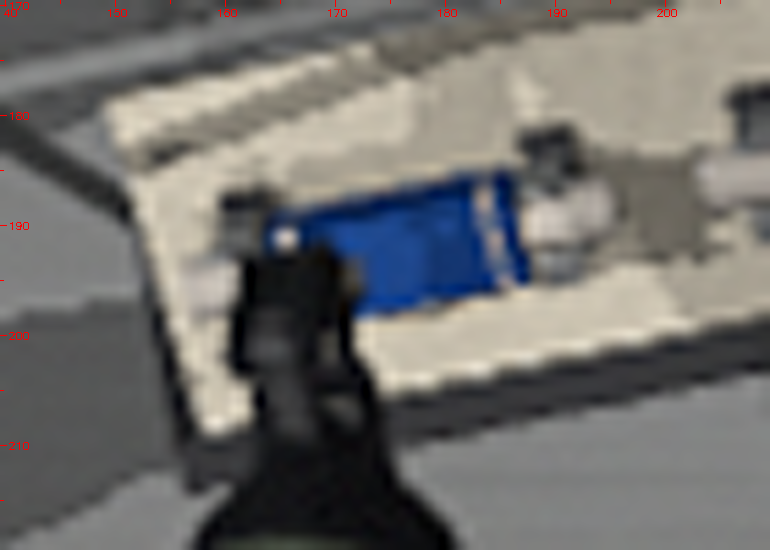

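View pics/d4.png

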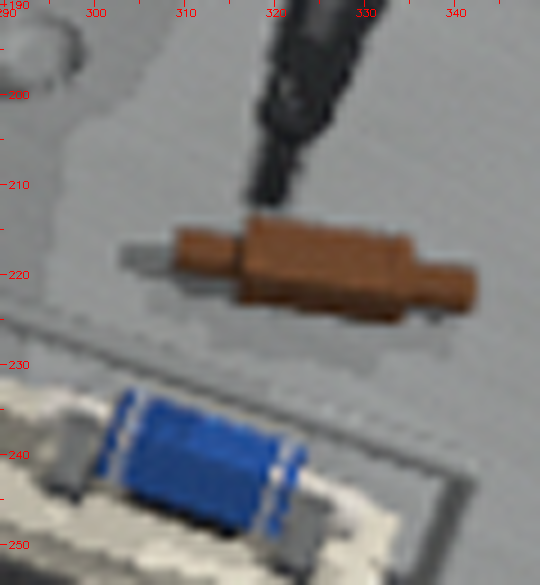

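```bash
python3 -m pendant '[[[-0.2,3,0],[0,0,0],1],[[-0.2,6,0],[0,0,0],1],[[-0.2,9,0],[0,0,0],1],[[-0.2,10.5,0],[0,0,0],1],[[-0.2,11.5,0],[0,0,0],1],[[-0.2,12.5,0],[0,0,0],1],[[-0.2,13.2,0],[0,0,0],1],[[-0.2,13.9,0],[0,0,0],1],[[-0.2,14.3,0],[0,0,0],1],[[-0.2,14.7,0],[0,0,0],1],[[-0.2,14.7,0],[0,0,0],1],[[-0.2,14.7,0],[0,0,0],1]]'
python3 - <<'E'
from h import *
n=Rz(PS[2])@n0
go(BL-17*n,Rgrasp())
for k in("scene","top"): cv2.imwrite(f"pics/{k}2.png",ctrl.get_image(k)[:,:,::-1])
from crop import crop
crop(cv2.imread("pics/scene2.png"),260,190,90,70,8,"pics/d1.png");crop(cv2.imread("pics/top2.png"),130,155,100,70,7,"pics/d2.png")
E
```

```text
time: 4.03
tcp_pos: [575.9, 297.1, 127.0]
ee_rot: [-0.403, 0.325, -0.545, 0.659]
contact_force: [-0.4, 0.4, 0.1]
finger_gap: 85.8
t 4.03 tcp [575.9 297.1 127. ] F [-0.4  0.4  0.1] gap 85.8 q [-0.77  0.86  0.28  1.86 -1.46  0.    1.02]
shift cm [ 1.02  0.8  -2.45] turn deg [ 2.4 -0.3  0.9]
```

View pics/d1.png

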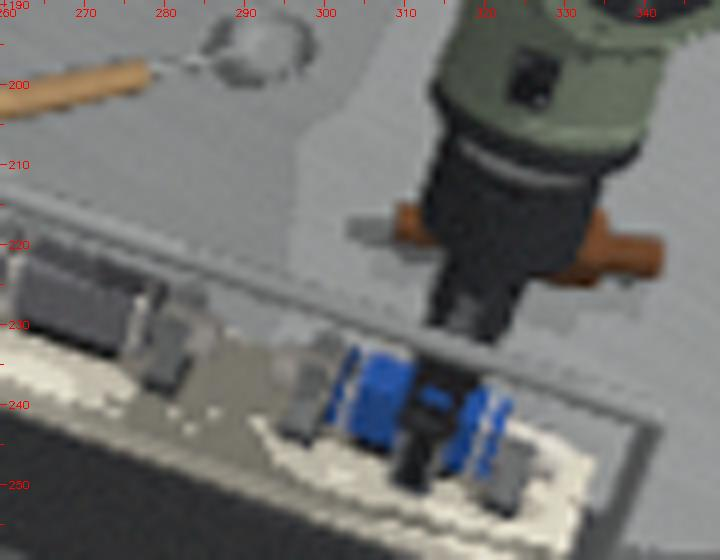

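View pics/d2.png

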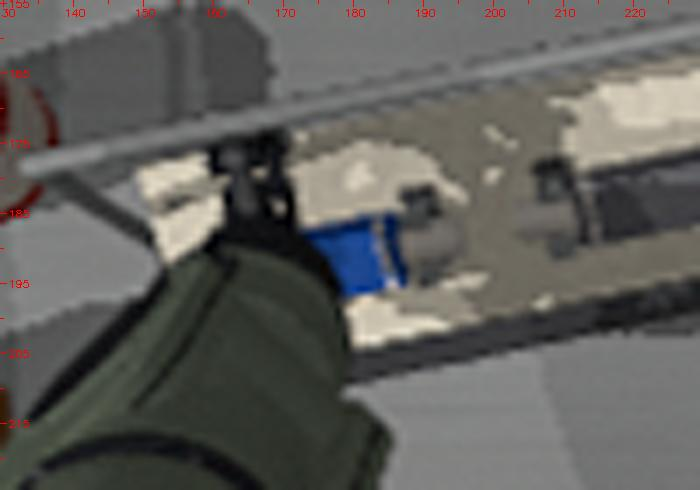

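The image shows the gripper has drifted up-slope: its fingers are at about scene (312,245) and the TCP is 24 mm off target. Joint 5 sits at −1.46 and joint 6 at 0, so this wrist branch is out of range. I'll work out the kinematics from the readings so I can pick a branch that reaches.

```bash
cat > fk.py <<'E'
from h import *
import itertools
D=[([1.17531205,0.70708718,-0.02763757,1.48500974,0.02198583,0.95090452,-0.0755101],[199.126,-539.13,230.83],[-0.12450,.69646,-.69569,.12436]),
([0.97,0.37,-0.77,2.11,0.03,0.29,0.49],[452.6,-144.3,322],[-0.39,.311,-.543,.676]),
([-0.35,.38,.09,2.24,-.12,0,.05],[481.3,97,274.9],[-.391,.319,-.545,.67]),
([-0.92,.58,.4,2.1,-.34,.01,-.1],[488.7,266.2,236.1],[-.388,.315,-.546,.672]),
([-0.77,.86,.28,1.86,-1.46,0,1.02],[575.9,297.1,127],[-.403,.325,-.545,.659])]
o=ctrl.get_obs(); D.append((o["qpos"],o["tcp_pos"],o["ee_rot"]))
def chain(q,s):
    Rs=[];R=Rn.identity()
    for i,a in enumerate("zyzyzyz"):
        R=R*Rn.from_euler(a,s[i]*q[i]); Rs.append(R)
    return Rs
if __name__=="__main__":
    best=[]
    for s in itertools.product((1,-1),repeat=7):
        T=[ (chain(q,s)[-1].inv()*Rn.from_quat(e)) for q,p,e in D]  # tool const... base const identity
        # allow base yaw const: base*chain*tool=ee ; try base yaw grid 0, pi
        for b in(0,np.pi,np.pi/2,-np.pi/2):
            T=Rn.concatenate([(Rn.from_euler("z",b)*chain(q,s)[-1]).inv()*Rn.from_quat(e) for q,p,e in D])
            m=T.mean(); best.append((np.max((m.inv()*T).magnitude()),s,b,m.as_matrix().round(2).tolist()))
    best.sort(key=lambda t:t[0])
    for b in best[:6]: print(b)
    _,s,b,_=best[0]
    def pos(q,l):
        B=Rn.from_euler("z",b); Rs=chain(q,s); z=[0,0,1]
        return np.array([0,0,l[0]])+B.apply(Rs[1].apply([l[4],0,l[1]])+Rs[3].apply([l[5],0,l[2]])+Rs[6].apply([0,0,l[3]]))
    r=least_squares(lambda l:np.concatenate([pos(q,l)-p for q,p,e in D]),[300,350,350,200,0,0]); print(r.x,np.round(r.fun,1))
E
python3 fk.py
```

```text
(np.float64(0.009417543315057649), (-1, -1, -1, -1, -1, -1, -1), 3.141592653589793, [[0.0, -0.0, 1.0], [1.0, -0.0, -0.0], [0.0, 1.0, 0.0]])
(np.float64(0.009417543315058126), (-1, 1, -1, 1, -1, 1, -1), 0, [[-0.0, 0.0, -1.0], [-1.0, 0.0, 0.0], [0.0, 1.0, 0.0]])
(np.float64(0.6019431739968405), (-1, 1, -1, 1, -1, 1, -1), 1.5707963267948966, [[0.91, 0.38, -0.19], [-0.02, -0.41, -0.91], [-0.42, 0.83, -0.36]])
(np.float64(0.6019431739968409), (-1, -1, -1, -1, -1, -1, -1), -1.5707963267948966, [[-0.91, -0.38, 0.19], [0.02, 0.41, 0.91], [-0.42, 0.83, -0.36]])
(np.float64(0.6021173673384659), (-1, 1, -1, 1, -1, 1, -1), -1.5707963267948966, [[-0.91, 0.37, -0.18], [-0.02, 0.42, 0.91], [0.41, 0.83, -0.37]])
(np.float64(0.6021173673384661), (-1, -1, -1, -1, -1, -1, -1), 1.5707963267948966, [[0.91, -0.37, 0.18], [0.02, -0.42, -0.91], [0.41, 0.83, -0.37]])
[382.12867875 519.73738117 305.66453478 340.19896101 -13.37834045
 -36.47899077] [ 30.1  12.1 -10.   21.2  32.1   6.9  -2.7  31.4   7.5 -12.2  15.8   0.5
 -15.   12.5  -2.2 -17.1  13.3  -2.7]
```

```bash
cat > fk2.py <<'E'
from fk import *
s=(-1,1,-1,1,-1,1,-1); M=np.array([[0,0,-1],[-1,0,0],[0,1,0.]])
def cols(q):
    Rs=[r.as_matrix() for r in chain(q,s)]
    return np.c_[np.array([0,0,1]),Rs[1],Rs[3],Rs[5],Rs[6][:,2]]
pri=np.array([380,0,0,500,0,0,300,0,0,0,340.]); 
def mk():
    A=np.vstack([cols(q) for q,p,e in D]);b=np.concatenate([p for q,p,e in D])
    w=np.array([.05,.05,.05,.05,.05,.05,.05,.05,.05,.05,.05])
    x=np.linalg.lstsq(np.vstack([A,np.diag(w)]),np.r_[b,w*pri],rcond=None)[0]; return x,(A@x-b)
X,res=mk()
def fk(q): return cols(q)@X, chain(q,s)[-1].as_matrix()@M
if __name__=="__main__": print(X.round(1),res.round(1))
E
python3 fk2.py
```

```text
[328.5   6.3  -9.7 514.3   4.5 -24.1 298.4   4.4   2.4 -16.8 323.2] [ 0.7  0.   0.3 -0.8  0.1 -1.2  1.2  1.4  1.5  0.1 -1.9 -0.7  0.9 -0.2
  0.4 -1.   0.5 -0.2]
```

```bash
cat > sim.py <<'E'
from fk2 import *
LO=np.array([-2.71,-.32,-1.57,0,-1.46,0,-2.83]);HI=np.array([2.71,2.16,1.52,2.45,4.6,2.02,2.83]);V=.7*np.array([1.89,1.89,2.57,2.57,3.01,3.01,3.01])
def err(q,T,R):
    p,r=fk(q); return np.r_[(T-p)/300,Rn.from_matrix(R@r.T).as_rotvec()]
def ik(T,R,q0):
    f=lambda q:np.r_[err(q,T,R)*10]
    r=least_squares(lambda q:np.r_[err(q,T,R)*30,(q-q0)*.01],np.clip(q0,LO+.01,HI-.01),bounds=(LO,HI)); return r.x,np.abs(f(r.x)).max()
def track(q,T,R,rows=40,v=True):
    """min-change IK along a straight path, 41.7 mm / 7.16 deg rows"""
    q=np.array(q,float);p,r=fk(q)
    for k in range(rows):
        d=T-p;L=np.linalg.norm(d);w=Rn.from_matrix(R@r.T).as_rotvec();a=np.linalg.norm(w)
        f=min(1,41.7/max(L,1e-9),np.radians(7.16)/max(a,1e-9))
        p=p+d*f;r=Rn.from_rotvec(w*f).as_matrix()@r
        q,e=ik(p,r,q)
        if f==1: break
    return q,e,k+1
E
python3 - <<'E'
from sim import *
# test vs observed
R=Rgrasp(); n=Rz(PS[2])@n0
q,e,k=track(D[0][0],np.array([450,-150,320.]),R);print(q.round(2),e,k,"obs",D[1][0])
q,e,k=track(q,BL+130*n,R);print(q.round(2),e,k,"obs",D[3][0])
q,e,k=track(q,BL-17*n,R);print(q.round(2),e,k,"obs",D[4][0])
# feasible grasps
rng=np.random.default_rng(0)
for sg in(1,-1):
  for beta in(-15,0,15):
    Rg=Rn.from_rotvec(np.radians(beta)*(Rz(PS[2])@u0)).as_matrix()@Rgrasp(sg)
    T=BL-17*(-Rg[:,1])
    sols=[]
    for _ in range(25):
        q,e=ik(T,Rg,rng.uniform(LO,HI))
        if e<.01: sols.append((q, np.min(np.minimum(q-LO,HI-q))))
    sols.sort(key=lambda t:-t[1]); print(sg,beta,len(sols),[(s_[0].round(2).tolist(),round(s_[1],2)) for s_ in sols[:3]])
E
```

```text
[ 0.99  0.38 -0.78  2.11  0.04  0.3   0.49] 1.1313707724687386e-09 13 obs [0.97, 0.37, -0.77, 2.11, 0.03, 0.29, 0.49]
[-0.92  0.58  0.38  2.08  0.38  0.03 -0.81] 5.0114713156794296e-08 11 obs [-0.92, 0.58, 0.4, 2.1, -0.34, 0.01, -0.1]
[-0.47  0.87 -0.28  1.96  1.97  0.44 -2.3 ] 2.12795213320262e-07 4 obs [-0.77, 0.86, 0.28, 1.86, -1.46, 0, 1.02]
1 -15 17 [([-0.44, 0.96, -0.58, 1.83, 1.58, 0.94, -1.95], np.float64(0.62)), ([-0.45, 0.95, -0.56, 1.83, 1.58, 0.93, -1.95], np.float64(0.62)), ([-0.62, 0.91, -0.25, 1.84, 1.5, 0.68, -1.97], np.float64(0.61))]
1 0 12 [([-0.29, 0.92, -0.62, 1.95, 1.86, 0.68, -2.09], np.float64(0.5)), ([-1.09, 1.13, 1.0, 1.99, 4.28, 0.67, 1.38], np.float64(0.32)), ([-0.87, 0.93, 0.46, 1.99, 3.73, 0.26, 2.07], np.float64(0.26))]
1 15 14 [([0.05, 1.07, -1.01, 2.0, 2.03, 0.71, -1.96], np.float64(0.45)), ([-0.55, 0.88, 0.14, 2.04, 3.72, 0.42, 2.32], np.float64(0.41)), ([-0.91, 1.11, 0.92, 2.04, 4.19, 0.97, 1.64], np.float64(0.41))]
-1 -15 21 [([-0.31, 1.04, -0.85, 1.83, 1.64, 1.17, 1.22], np.float64(0.62)), ([-0.45, 0.95, -0.56, 1.83, 1.58, 0.93, 1.19], np.float64(0.62)), ([-0.5, 0.94, -0.48, 1.84, 1.56, 0.86, 1.18], np.float64(0.61))]
-1 0 15 [([-0.1, 1.06, -1.02, 1.94, 1.83, 1.02, 1.21], np.float64(0.51)), ([-0.46, 0.87, -0.3, 1.96, 1.97, 0.45, 0.85], np.float64(0.45)), ([-0.48, 0.87, -0.26, 1.97, 1.99, 0.43, 0.83], np.float64(0.43))]
-1 15 11 [([0.07, 1.09, -1.07, 2.0, 2.01, 0.76, 1.22], np.float64(0.45)), ([-0.04, 0.99, -0.81, 2.01, 2.14, 0.56, 1.0], np.float64(0.44)), ([-0.06, 0.97, -0.75, 2.01, 2.18, 0.52, 0.93], np.float64(0.44))]
```

```bash
cat > plan.py <<'E'
from sim import *
n=Rz(PS[2])@n0;u=Rz(PS[2])@u0
def Rb(sg,b): return Rn.from_rotvec(np.radians(b)*u).as_matrix()@Rgrasp(sg)
def run(q,L):
    for lab,T,R in L:
        q,e,k=track(q,np.array(T,float),R); print(lab,q.round(2),"e%.3f"%e,k,"margin %.2f"%np.min(np.minimum(q-LO,HI-q)))
    return q
B=np.array([PB[0],PB[1],25.]);Bx=Rz(PB[2])@[1,0,0]
if __name__=="__main__":
    q0=ctrl.get_obs()["qpos"]
    for sg in(1,-1):
      for b1,b2 in((-25,-15),(-25,-8),(-15,-15),(-20,0)):
        print("sg",sg,b1,b2)
        run(q0,[("up",BL+130*n,Rb(1,0)),("tilt",BL+130*n,Rb(sg,b1)),("t2",BL+100*n,Rb(sg,b2)),("grasp",BL-17*n,Rb(sg,b2)),("out",BL+150*n,Rb(sg,b2)),("mid",[480,0,330],Rdown(.1,sg)),("bay hi",B+[0,0,200],Rdown(PB[2],sg)),("bay",B+[0,0,15],Rdown(PB[2],sg)),("bay hi",B+[0,0,200],Rdown(PB[2],sg))])
E
python3 plan.py
```

```text
sg 1 -25 -15
up [-0.93  0.58  0.41  2.09 -0.59  0.03  0.16] e0.000 4 margin 0.03
tilt [-1.43  0.97  1.13  1.87 -0.5   0.47 -0.17] e0.000 4 margin 0.39
t2 [-1.26  0.84  0.86  1.96 -0.55  0.23 -0.06] e0.000 2 margin 0.23
grasp [-1.09  1.02  0.66  1.85 -0.6   0.09 -0.06] e0.000 3 margin 0.09
out [-1.36  0.77  0.97  1.98 -0.5   0.32 -0.08] e0.000 5 margin 0.32
mid [-0.49  0.54  0.75  1.66 -0.4   1.1   0.48] e0.000 7 margin 0.77
bay hi [ 0.12  0.87  0.61  1.3  -0.51  1.12  0.81] e0.000 8 margin 0.90
bay [ 0.16  1.1   0.48  1.44 -0.64  0.76  0.92] e0.000 5 margin 0.76
bay hi [ 0.12  0.87  0.61  1.3  -0.51  1.12  0.81] e0.000 5 margin 0.90
sg 1 -25 -8
up [-0.93  0.58  0.41  2.09 -0.59  0.03  0.16] e0.000 4 margin 0.03
tilt [-1.43  0.97  1.13  1.87 -0.5   0.47 -0.17] e0.000 4 margin 0.39
t2 [-1.11  0.73  0.64  2.02 -0.53  0.1   0.  ] e0.000 3 margin 0.10
grasp [-0.95  0.94  0.47  1.88  0.44  0.   -1.  ] e0.127 3 margin 0.00
out [-1.1   0.59  0.52  2.03  0.46  0.21 -0.97] e0.000 4 margin 0.21
mid [-0.05  0.45 -0.03  1.65  0.02  1.05  0.02] e0.000 7 margin 0.77
bay hi [ 0.39  0.8  -0.03  1.29 
[... 3329 characters left out ...]
4  0.94  0.85  1.3  -0.71  1.21 -2.18] e0.000 5 margin 0.65
sg -1 -20 0
up [-0.93  0.58  0.41  2.09 -0.59  0.03  0.16] e0.000 4 margin 0.03
tilt [-1.44  1.01  1.27  1.93 -0.96  0.52 -2.83] e0.000 26 margin 0.00
t2 [-0.87  0.64  0.35  2.06 -0.74  0.   -2.83] e0.106 3 margin 0.00
grasp [-0.76  0.87  0.27  1.87 -0.74  0.   -2.83] e0.572 3 margin 0.00
out [-1.    0.55  0.5   2.1  -0.74  0.08 -2.83] e0.000 4 margin 0.00
mid [-0.48  0.54  0.74  1.66 -0.4   1.1  -2.67] e0.000 7 margin 0.16
bay hi [ 0.12  0.87  0.6   1.3  -0.5   1.12 -2.33] e0.000 8 margin 0.50
bay [ 0.17  1.1   0.47  1.44 -0.63  0.76 -2.22] e0.000 5 margin 0.61
bay hi [ 0.12  0.87  0.6   1.3  -0.5   1.12 -2.33] e0.000 5 margin 0.50
```

```bash
python3 -m pendant '[[[0,-1.5,0],[0,0,0],1],[[0,-4,0],[0,0,0],1],[[0,-8,0],[0,0,0],1],[[0,-12,0],[0,0,0],1],[[0,-12,0],[0,0,0],1],[[0,-12,0],[0,0,0],1]]'
python3 - <<'E'
from plan import *
go(BL+110*n,Rb(1,-20))
q0=ctrl.get_obs()["qpos"]
for b in(-18,-22):
    run(q0,[("tilt",BL+110*n,Rb(1,b)),("grasp",BL-17*n,Rb(1,b)),("out",BL+150*n,Rb(1,b)),("mid",[480,0,330],Rdown(.1,1)),("bay hi",B+[0,0,200],Rdown(PB[2],1)),("bay",B+[0,0,15],Rdown(PB[2],1))])
E
```

```text
time: 4.63
tcp_pos: [520.4, 289.1, 234.9]
ee_rot: [-0.403, 0.324, -0.544, 0.661]
contact_force: [1.1, 0.3, -1.4]
finger_gap: 85.1
t 4.63 tcp [520.4 289.1 234.9] F [ 1.1  0.3 -1.4] gap 85.1 q [-1.11  0.74  0.82  1.94 -1.16  0.37  0.69]
shift cm [ 1.4   0.26 -3.02] turn deg [  2.2   0.2 -19.2]
tilt [-1.39  0.99  1.18  1.94 -1.01  0.45  0.37] e0.000 3 margin 0.34
grasp [-1.21  1.14  0.93  1.82 -1.18  0.29  0.43] e0.000 4 margin 0.28
out [-1.45  0.95  1.28  1.95 -0.94  0.52  0.33] e0.000 5 margin 0.24
mid [-0.63  0.66  1.11  1.66 -0.63  1.22  0.73] e0.000 7 margin 0.41
bay hi [ 0.02  0.96  0.91  1.3  -0.76  1.23  1.  ] e0.000 8 margin 0.61
bay [ 0.06  1.18  0.76  1.44 -0.95  0.91  1.14] e0.000 5 margin 0.51
tilt [-1.43  1.07  1.26  1.9  -0.95  0.53  0.27] e0.000 3 margin 0.26
grasp [-1.27  1.23  1.07  1.78 -1.1   0.41  0.29] e0.000 4 margin 0.36
out [-1.48  1.02  1.35  1.91 -0.89  0.59  0.25] e0.000 5 margin 0.17
mid [-0.63  0.67  1.12  1.66 -0.63  1.22  0.74] e0.000 7 margin 0.40
bay hi [ 0.02  0.96  0.92  1.3  -0.76  1.24  1.  ] e0.000 8 margin 0.60
bay [ 0.05  1.18  0.77  1.44 -0.95  0.91  1.15] e0.000 5 margin 0.51
```

```bash
python3 -m pendant '[[[1.4,0.26,-3.0],[2.2,0.2,-17.2],1],[[1.4,0.26,-3.0],[2.2,0.2,-17.2],1],[[1.4,0.26,-3.0],[2.2,0.2,-17.2],1],[[1.4,0.26,-3.0],[2.2,0.2,-17.2],1],[[1.4,0.26,-3.0],[2.2,0.2,-17.2],1],[[1.4,0.26,-3.0],[2.2,0.2,-17.2],1]]'
python3 - <<'E'
from plan import *
go(BL+110*n,Rb(1,-18));go(BL+20*n,Rb(1,-18));go(BL-17*n,Rb(1,-18))
E
```

```text
time: 5.13
tcp_pos: [499.2, 268.5, 216.6]
ee_rot: [0.434, -0.25, 0.644, -0.578]
contact_force: [0.6, -0.7, -0.5]
finger_gap: 84.7
t 5.13 tcp [499.2 268.5 216.6] F [ 0.6 -0.7 -0.5] gap 84.7 q [-1.38  0.98  1.17  1.95 -1.02  0.44  0.39]
shift cm [-0.11 -0.25  0.05] turn deg [0.2 0.1 0.1]
t 5.13 tcp [499.2 268.5 216.6] F [ 0.6 -0.7 -0.5] gap 84.7 q [-1.38  0.98  1.17  1.95 -1.02  0.44  0.39]
shift cm [-2.9   8.31  0.08] turn deg [0.2 0.1 0.1]
t 5.13 tcp [499.2 268.5 216.6] F [ 0.6 -0.7 -0.5] gap 84.7 q [-1.38  0.98  1.17  1.95 -1.02  0.44  0.39]
shift cm [-4.05 11.83  0.09] turn deg [0.2 0.1 0.1]
```

```bash
python3 -m pendant '[[[-0.9,2.5,0.1],[0.2,0.1,0.1],1],[[-1.7,5.5,0.1],[0.2,0.1,0.1],1],[[-2.4,8.0,0.1],[0.2,0.1,0.1],1],[[-2.8,9.5,0.1],[0.2,0.1,0.1],1],[[-3.2,10.5,0.1],[0.2,0.1,0.1],1],[[-3.3,11.2,0.1],[0.2,0.1,0.1],1],[[-3.5,11.6,0.1],[0.2,0.1,0.1],1],[[-3.5,11.9,0.1],[0.2,0.1,0.1],1],[[-3.5,11.9,0.1],[0.2,0.1,0.1],1],[[-3.5,11.9,0.1],[0.2,0.1,0.1],1]]'
python3 - <<'E'
from plan import *
R=Rb(1,-18);go(BL+17*R[:,1],R)
for k in("scene","top"): cv2.imwrite(f"pics/{k}3.png",ctrl.get_image(k)[:,:,::-1])
from crop import crop
crop(cv2.imread("pics/scene3.png"),260,190,90,70,8,"pics/d1.png");crop(cv2.imread("pics/top3.png"),130,155,100,70,7,"pics/d2.png")
E
```

```text
time: 5.97
tcp_pos: [560.8, 278.4, 110.6]
ee_rot: [0.433, -0.249, 0.644, -0.58]
contact_force: [0.2, 0.3, 0.6]
finger_gap: 85.5
t 5.97 tcp [560.8 278.4 110.6] F [0.2 0.3 0.6] gap 85.5 q [-1.19  1.12  0.9   1.85 -1.2   0.24  0.48]
shift cm [-0.    0.12 -0.05] turn deg [-0.1  0.1 -0. ]
```

View pics/d1.png

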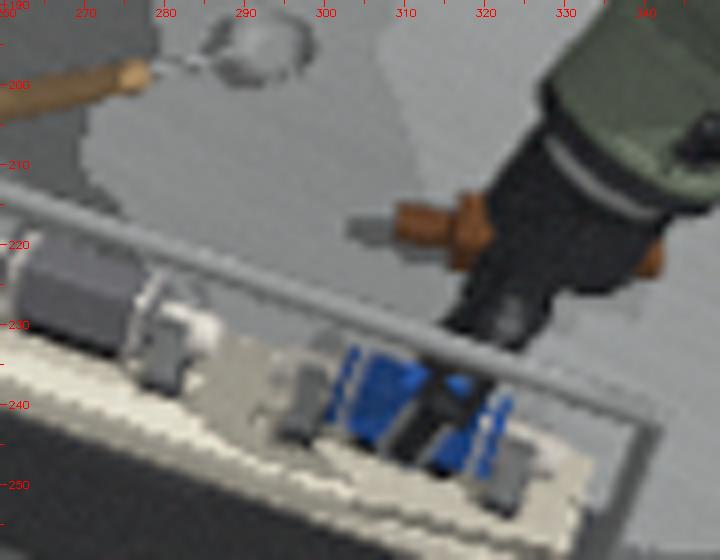

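View pics/d2.png

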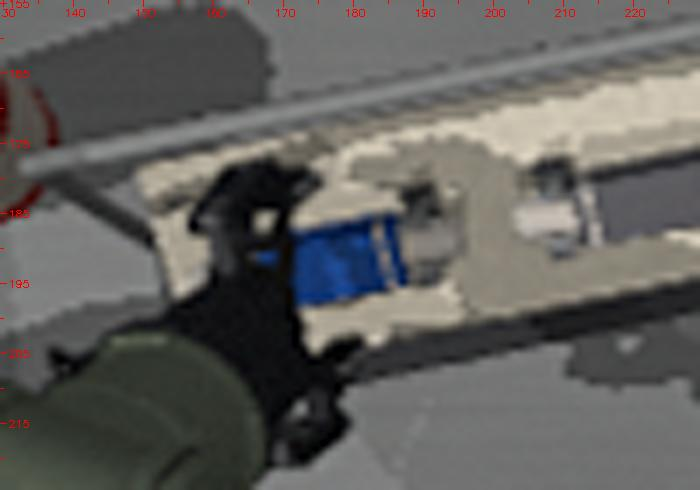

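Both views show the fingers straddling the blue block, at about scene (311,245), centred along its length. I'll close the gripper gently.

```bash
python3 -m pendant '[[[0,0,0],[0,0,0],0.6],[[0,0,0],[0,0,0],0.4],[[0,0,0],[0,0,0],0.3],[[0,0,0],[0,0,0],0.2],[[0,0,0],[0,0,0],0.2],[[0,0,0],[0,0,0],0.2],[[0,0,0],[0,0,0],0.2],[[0,0,0],[0,0,0],0.2],[[0,0,0],[0,0,0],0.2],[[0,0,0],[0,0,0],0.2],[[0,0,0],[0,0,0],0.2]]' 40
python3 - <<'E'
from plan import *
R=Rb(1,-18);go(BL+17*R[:,1],R); print(R.T@ctrl.get_obs()["contact_force"])
E
```

```text
time: 6.98
tcp_pos: [560.8, 278.4, 110.2]
ee_rot: [0.433, -0.249, 0.644, -0.58]
contact_force: [-4.8, 0.4, 6.1]
finger_gap: 33.6
t 6.98 tcp [560.8 278.4 110.2] F [-4.8  0.4  6.1] gap 33.6 q [-1.19  1.12  0.9   1.85 -1.2   0.24  0.48]
shift cm [ 0.01  0.09 -0.03] turn deg [-0.1  0.1  0. ]
[ 1.00837099 -7.6708039  -0.89088728]
```

```bash
python3 -m pendant '[[[0,0,0],[0,0,0],0.2],[[0,0,0],[0,0,0],0.2],[[0.06,-0.19,0],[0,0,0],0.2],[[0.12,-0.38,0],[0,0,0],0.2],[[0.19,-0.57,0],[0,0,0],0.2],[[0.25,-0.76,0],[0,0,0],0.2],[[0.31,-0.95,0],[0,0,0],0.2],[[0.37,-1.14,0],[0,0,0],0.2],[[0.46,-1.43,0],[0,0,0],0.2],[[0.62,-1.9,0],[0,0,0],0.2],[[0.8,-2.5,0],[0,0,0],0.2],[[1.08,-3.33,0],[0,0,0],0.2]]' 80
python3 -m pendant '[[[0.31,-0.95,0],[0,0,0],0.2],[[0.93,-2.85,0],[0,0,0],0.2],[[1.55,-4.75,0],[0,0,0],0.2],[[2.16,-6.6,0],[0,0,0],0.2],[[2.47,-7.6,0],[0,0,0],0.2],[[2.47,-7.6,0],[0,0,0],0.2]]'
python3 - <<'E'
from plan import *
R=Rb(1,-18);go(BL+150*n,R)
for k in("scene","top"): cv2.imwrite(f"pics/{k}4.png",ctrl.get_image(k)[:,:,::-1])
from crop import crop
crop(cv2.imread("pics/scene4.png"),230,160,120,100,6,"pics/d1.png");crop(cv2.imread("pics/top4.png"),120,145,130,95,6,"pics/d2.png")
E
```

```text
time: 7.98
tcp_pos: [543.5, 274.5, 140.9]
ee_rot: [0.433, -0.249, 0.644, -0.58]
contact_force: [0.1, 1.1, -1.3]
finger_gap: 33.4
time: 8.48
tcp_pos: [503.8, 266.6, 211.6]
ee_rot: [0.432, -0.249, 0.644, -0.58]
contact_force: [0.6, 0.0, -1.0]
finger_gap: 33.0
t 8.48 tcp [503.8 266.6 211.6] F [ 0.6  0.  -1. ] gap 33.0 q [-1.36  0.98  1.14  1.96 -1.04  0.41  0.41]
shift cm [ 1.05 -4.75 -0.04] turn deg [-0.2  0.1 -0.1]
```

View pics/d1.png

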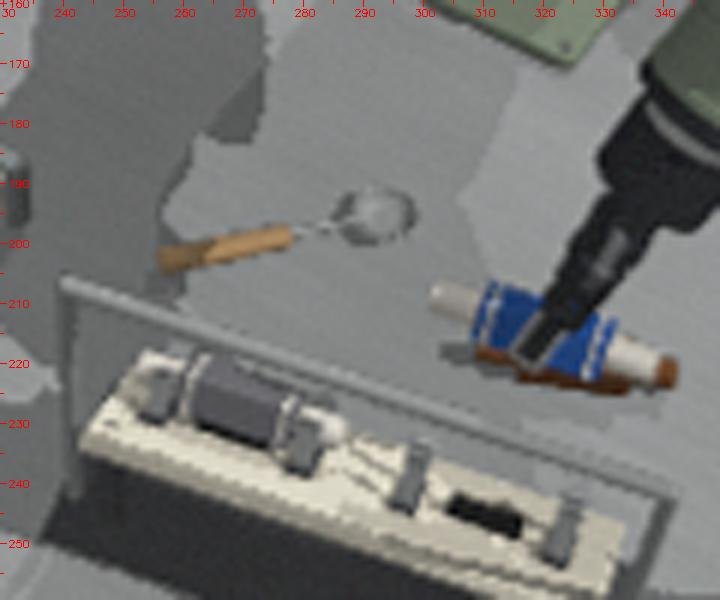

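View pics/d2.png

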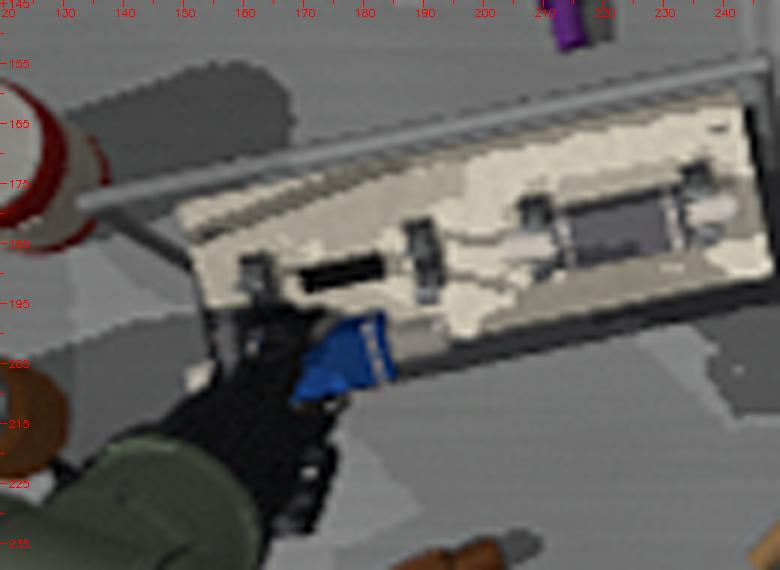

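The blue block is out and in the fingers, at scene (540,335 in the crop). Its place is empty and the grey one is still clipped. Next I'll plan the transfer.

```bash
cat >> plan.py <<'E'
G=np.c_[u,Rz(PS[2])@[0,1,0],n]
Rt0=Rn.from_quat([0.433,-0.249,0.644,-0.58]).as_matrix()
def Rpl(yaw): return np.c_[Rz(yaw)@[1,0,0],Rz(yaw)@[0,1,0],[0,0,1]]@G.T@Rt0
OFF=Rt0.T@(BL-np.array([560.8,278.4,110.2]))  # block centre in tool frame
def tcp_for(c,R): return np.array(c,float)-R@OFF
E
python3 - <<'E'
from plan import *
print("off",OFF.round(1))
q0=ctrl.get_obs()["qpos"];Rp=Rpl(PB[2]); print(Rp.round(2))
for m in([480,0,300],[500,50,300],[520,0,300]):
    run(q0,[("mid",tcp_for(m,Rpl(.12)),Rpl(.12)),("bay hi",tcp_for(B+[0,0,150],Rp),Rp),("bay",tcp_for(B+[0,0,15],Rp),Rp),("bay hi",tcp_for(B+[0,0,150],Rp),Rp)])
go(tcp_for([500,50,300],Rpl(.12)),Rpl(.12))
E
```

```text
off [  0.1 -16.1  -0.2]
[[ 0.04  0.01  1.  ]
 [-0.95 -0.31  0.04]
 [ 0.31 -0.95  0.  ]]
mid [-0.83  0.81  1.23  1.78 -0.56  0.97  0.66] e0.000 7 margin 0.29
bay hi [-0.16  1.04  0.95  1.54 -0.72  0.8   0.94] e0.000 8 margin 0.57
bay [-0.11  1.2   0.78  1.6  -0.87  0.55  1.01] e0.000 4 margin 0.55
bay hi [-0.16  1.04  0.95  1.54 -0.72  0.8   0.94] e0.000 4 margin 0.57
mid [-0.89  0.86  1.24  1.68 -0.57  1.06  0.56] e0.000 6 margin 0.28
bay hi [-0.16  1.04  0.95  1.54 -0.72  0.8   0.94] e0.000 9 margin 0.57
bay [-0.11  1.21  0.78  1.6  -0.87  0.55  1.01] e0.000 4 margin 0.55
bay hi [-0.16  1.04  0.95  1.54 -0.72  0.8   0.94] e0.000 4 margin 0.57
mid [-0.77  0.86  1.21  1.65 -0.58  1.04  0.64] e0.000 7 margin 0.31
bay hi [-0.16  1.04  0.95  1.54 -0.73  0.8   0.95] e0.000 8 margin 0.57
bay [-0.11  1.21  0.78  1.6  -0.88  0.55  1.02] e0.000 4 margin 0.55
bay hi [-0.16  1.04  0.95  1.54 -0.72  0.8   0.94] e0.000 4 margin 0.57
t 8.58 tcp [504.4 266.7 209.7] F [ 0.7  0.4 -1.8] gap 32.8 q [-1.36  0.98  1.14  1.96 -1.05  0.41  0.41]
shift cm [23.32 -1.86 -0.56] turn deg [-30.   -4.6  -1.3]
```

```bash
python3 -m pendant '[[[0.6,-1.5,0],[-1,0,0],0.2],[[2.3,-2.5,0],[-4,-0.6,0],0.2],[[4.7,-2.6,0],[-8,-1.2,-0.3],0.2],[[7.5,-2.5,-0.2],[-12,-1.8,-0.5],0.2],[[10.5,-2.4,-0.2],[-16,-2.5,-0.7],0.2],[[13.5,-2.3,-0.3],[-20,-3.1,-0.9],0.2],[[16.5,-2.1,-0.4],[-24,-3.7,-1],0.2],[[19.5,-2,-0.5],[-27,-4.2,-1.2],0.2],[[21.8,-1.9,-0.6],[-29,-4.5,-1.3],0.2],[[23.3,-1.9,-0.6],[-30,-4.6,-1.3],0.2],[[23.3,-1.9,-0.6],[-30,-4.6,-1.3],0.2]]'
python3 - <<'E'
from plan import *
Rp=Rpl(PB[2]); go(tcp_for(B+[0,0,130],Rp),Rp)
E
```

```text
time: 9.5
tcp_pos: [500.9, 41.8, 285.2]
ee_rot: [0.596, -0.38, 0.547, -0.449]
contact_force: [-0.1, -0.8, -0.7]
finger_gap: 32.5
t 9.5 tcp [500.9  41.8 285.2] F [-0.1 -0.8 -0.7] gap 32.5 q [-0.88  0.85  1.24  1.68 -0.57  1.06  0.56]
shift cm [25.11 23.52  3.37] turn deg [-1.4  4.4  0.1]
```

```bash
python3 -m pendant '[[[1,0.8,0.1],[0,0.2,0],0.2],[[3,2.6,0.4],[-0.2,0.5,0],0.2],[[5.5,5,0.7],[-0.4,1,0],0.2],[[8,7.5,1],[-0.5,1.5,0],0.2],[[10.5,10,1.4],[-0.6,2,0],0.2],[[13,12.2,1.8],[-0.8,2.4,0],0.2],[[15.5,14.5,2.1],[-1,2.9,0],0.2],[[18,17,2.5],[-1.1,3.4,0],0.2],[[20.5,19.3,2.8],[-1.2,3.8,0],0.2],[[22.7,21.3,3.1],[-1.3,4.1,0],0.2],[[24.4,22.9,3.3],[-1.4,4.4,0.1],0.2],[[25.1,23.5,3.4],[-1.4,4.4,0.1],0.2]]'
python3 - <<'E'
from plan import *
from crop import crop
Rp=Rpl(PB[2]); go(tcp_for(B+[0,0,130],Rp),Rp);go(tcp_for(B+[0,0,20],Rp),Rp)
for k in("scene","top"): cv2.imwrite(f"pics/{k}5.png",ctrl.get_image(k)[:,:,::-1])
crop(cv2.imread("pics/scene5.png"),140,120,120,100,6,"pics/d1.png");crop(cv2.imread("pics/top5.png"),265,140,120,100,6,"pics/d2.png")
E
```

```text
time: 10.5
tcp_pos: [571.9, -262.5, 137.1]
ee_rot: [0.58, -0.404, 0.564, -0.427]
contact_force: [0.2, -0.4, -1.9]
finger_gap: 32.7
t 10.5 tcp [ 571.9 -262.5  137.1] F [ 0.2 -0.4 -1.9] gap 32.7 q [-0.16  1.06  0.92  1.56 -0.74  0.75  0.95]
shift cm [ 0.2  -0.2  -0.05] turn deg [ 0.   0.1 -0.1]
t 10.5 tcp [ 571.9 -262.5  137.1] F [ 0.2 -0.4 -1.9] gap 32.7 q [-0.16  1.06  0.92  1.56 -0.74  0.75  0.95]
shift cm [-3.19 10.27 -0.05] turn deg [ 0.   0.1 -0.1]
```

View pics/d1.png

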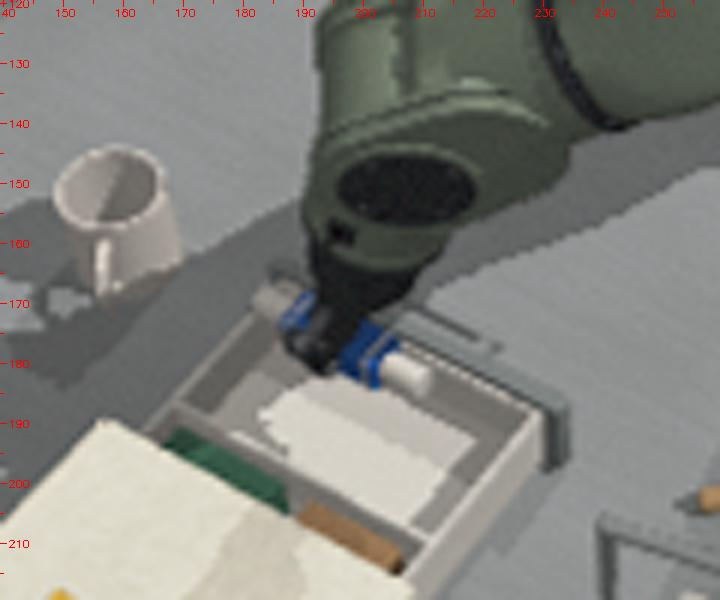

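View pics/d2.png

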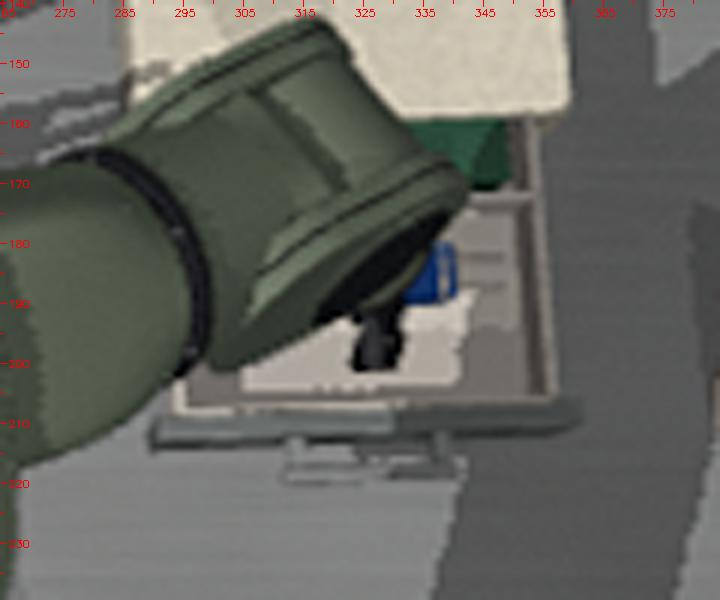

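```bash
python3 -m pendant '[[[-0.3,1,0],[0,0.1,0],0.2],[[-1,3,0],[0,0.1,0],0.2],[[-1.6,5.2,0],[0,0.1,0],0.2],[[-2.1,7.2,0],[0,0.1,0],0.2],[[-2.6,8.6,0],[0,0.1,0],0.2],[[-3,9.7,0],[0,0.1,0],0.2],[[-3.2,10.3,0],[0,0.1,0],0.2],[[-3.2,10.3,0],[0,0.1,0],0.2]]'
python3 - <<'E'
from plan import *
from crop import crop
Rp=Rpl(PB[2]); go(tcp_for(B+[0,0,15],Rp),Rp)
for k in("scene",): cv2.imwrite(f"pics/{k}6.png",ctrl.get_image(k)[:,:,::-1])
crop(cv2.imread("pics/scene6.png"),140,120,120,100,6,"pics/d1.png")
E
```

```text
time: 11.27
tcp_pos: [572.7, -260.1, 30.4]
ee_rot: [0.58, -0.404, 0.563, -0.428]
contact_force: [0.4, 0.3, -0.6]
finger_gap: 32.8
t 11.27 tcp [ 572.7 -260.1   30.4] F [ 0.4  0.3 -0.6] gap 32.8 q [-0.12  1.19  0.78  1.6  -0.86  0.56  1.01]
shift cm [ 0.17  0.65 -0.14] turn deg [-0.1  0.2 -0.1]
```

View pics/d1.png

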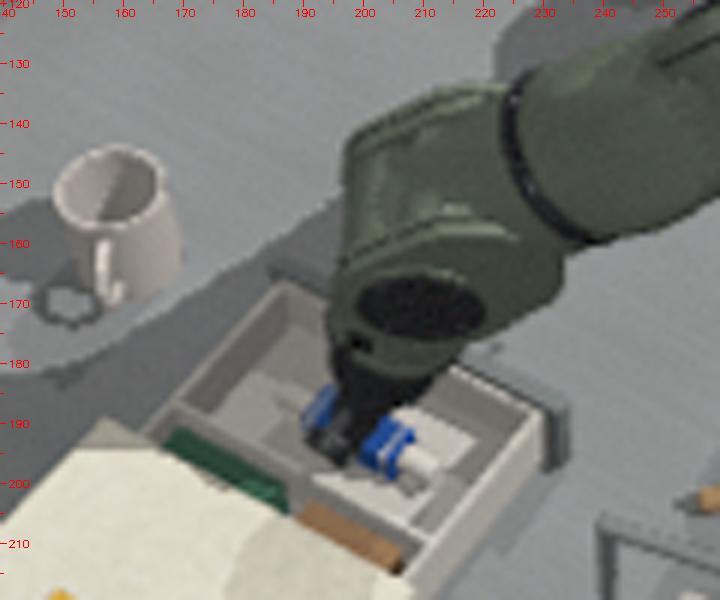

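```bash
python3 -m pendant '[[[0.03,0.1,-0.1],[0,0.1,0],0.2],[[0,0.2,-0.1],[0,0.1,0],0.2],[[-0.03,0.29,-0.1],[0,0.1,0],0.2],[[-0.03,0.29,-0.1],[0,0.1,0],0.2]]'
python3 -m pendant '[[[-0.015,0.05,0],[0,0,0],0.2],[[-0.03,0.1,0],[0,0,0],0.2],[[-0.03,0.1,0],[0,0,0],0.2]]'
```

```text
time: 11.65
tcp_pos: [571.9, -261.8, 28.7]
ee_rot: [0.579, -0.404, 0.565, -0.428]
contact_force: [-0.9, -0.1, -2.0]
finger_gap: 33.3
time: 11.9
tcp_pos: [571.8, -261.8, 27.4]
ee_rot: [0.579, -0.404, 0.565, -0.428]
contact_force: [0.3, -0.2, -2.8]
finger_gap: 33.0
```

```bash
for i in 1; do python3 -m pendant '[[[-0.015,0.05,0],[0,0,0],0.2],[[-0.03,0.1,0],[0,0,0],0.2],[[-0.03,0.1,0],[0,0,0],0.2]]'; done; python3 -m pendant '[[[-0.015,0.05,0],[0,0,0],0.2],[[-0.03,0.1,0],[0,0,0],0.2],[[-0.03,0.1,0],[0,0,0],0.2]]'
```

```text
time: 12.15
tcp_pos: [572.0, -261.9, 26.7]
ee_rot: [0.579, -0.404, 0.565, -0.428]
contact_force: [-1.1, 2.4, 5.1]
finger_gap: 33.0
time: 12.4
tcp_pos: [572.5, -262.0, 26.4]
ee_rot: [0.579, -0.403, 0.565, -0.428]
contact_force: [-0.9, 4.4, 16.5]
finger_gap: 33.0
```

```bash
python3 -m pendant '[[[0.03,-0.1,0],[0,0,0],0.25],[[0.03,-0.1,0],[0,0,0],0.3],[[0.03,-0.1,0],[0,0,0],0.33],[[0.03,-0.1,0],[0,0,0],0.36],[[0.03,-0.1,0],[0,0,0],0.38],[[0.03,-0.1,0],[0,0,0],0.39],[[0.03,-0.1,0],[0,0,0],0.4]]' 20
python3 -m pendant '[[[0,0,0],[0,0,0],0.41],[[0,0,0],[0,0,0],0.42],[[0,0,0],[0,0,0],0.43],[[0,0,0],[0,0,0],0.45],[[0,0,0],[0,0,0],0.5],[[0,0,0],[0,0,0],0.55],[[0,0,0],[0,0,0],0.58],[[0,0,0],[0,0,0],0.58]]'
python3 - <<'E'
from plan import *
from crop import crop
Rp=Rpl(PB[2]); go(tcp_for(B+[0,0,110],Rp),Rp)
for k in("scene",): cv2.imwrite(f"pics/{k}7.png",ctrl.get_image(k)[:,:,::-1])
crop(cv2.imread("pics/scene7.png"),140,120,120,100,6,"pics/d1.png")
E
```

```text
time: 12.98
tcp_pos: [572.0, -262.0, 26.5]
ee_rot: [0.579, -0.404, 0.565, -0.428]
contact_force: [0.6, 1.0, 4.7]
finger_gap: 34.3
time: 13.65
tcp_pos: [571.8, -261.8, 26.3]
ee_rot: [0.579, -0.404, 0.564, -0.428]
contact_force: [-0.2, -0.5, -0.2]
finger_gap: 49.6
t 13.65 tcp [ 571.8 -261.8   26.3] F [-0.2 -0.5 -0.2] gap 49.6 q [-0.11  1.2   0.78  1.61 -0.87  0.55  1.01]
shift cm [ 3.06 -8.82 -0.01] turn deg [-0.1  0.  -0.1]
```

View pics/d1.png

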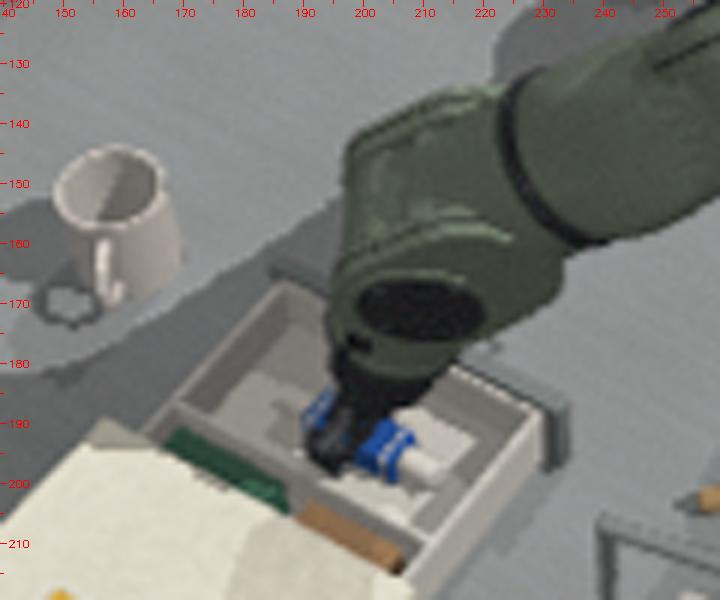

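The image shows the block resting level in the bay and the fingers open. I'll back out along the tool axis.

```bash
python3 -m pendant '[[[0,-0.5,0],[0,0,0],0.58],[[0,-1.5,0],[0,0,0],0.58],[[0,-3,0],[0,0,0],0.58],[[0,-5.5,0],[0,0,0],0.58],[[0,-8.5,0],[0,0,0],0.58],[[0,-12,0],[0,0,0],0.58],[[0,-15,0],[0,0,0],0.58],[[0,-18,0],[0,0,0],0.58],[[0,-18,0],[0,0,0],0.58]]'
python3 - <<'E'
from plan import *
from crop import crop
o=ctrl.get_obs();print(o["tcp_pos"],o["qpos"].round(2))
for k in("scene","top"): cv2.imwrite(f"pics/{k}8.png",ctrl.get_image(k)[:,:,::-1])
crop(cv2.imread("pics/scene8.png"),140,120,120,100,6,"pics/d1.png");crop(cv2.imread("pics/top8.png"),265,140,120,100,6,"pics/d2.png")
# handle pushing plan: tool down, jaws along y? closed fingers at handle
hx=Rz(PB[2])@[1,0,0]
H=np.array([PB[0],PB[1],65])-106*hx
q0=o["qpos"]
for lab,Rm in(("z=+x",Rdown(PB[2],1)),("z=-y",Rdown(PB[2]-np.pi/2,1)),("z=+y",Rdown(PB[2]+np.pi/2,1))):
    for st in(70,):
        print(lab); S=H-st*hx; 
        run(q0,[("hi",[S[0]+20,S[1],240],Rm),("lo",[S[0],S[1],55],Rm),("touch",[H[0],H[1],55],Rm),("shut",[*(H+175*hx)[:2],55],Rm),("back",[S[0],S[1],55],Rm),])
E
```

```text
time: 14.45
tcp_pos: [570.4, -205.3, 203.8]
ee_rot: [0.578, -0.402, 0.566, -0.429]
contact_force: [0.8, 0.5, 1.1]
finger_gap: 49.8
[ 570.40163719 -205.28596061  203.81860457] [-0.29  0.97  1.02  1.56 -0.68  0.87  0.86]
z=+x
hi [ 0.05  0.72  0.87  1.78 -0.67  0.96  1.24] e0.000 5 margin 0.65
lo [ 0.26  0.95  0.5   2.01 -1.05  0.46  1.61] e0.000 5 margin 0.41
touch [ 0.15  1.02  0.61  1.81 -0.96  0.64  1.39] e0.000 2 margin 0.50
shut [ 0.07  1.22  0.75  1.17 -0.83  1.05  0.92] e0.000 5 margin 0.63
back [ 0.27  0.95  0.49  2.01 -1.04  0.46  1.6 ] e0.000 6 margin 0.42
z=-y
hi [-0.06  0.92  1.3   1.78 -0.95  1.23 -0.01] e0.000 13 margin 0.22
lo [ 0.04  1.18  1.06  2.02 -1.39  0.96  0.36] e0.000 5 margin 0.07
touch [-0.02  1.22  1.08  1.81 -1.3   1.04  0.1 ] e0.000 2 margin 0.16
shut [-0.01  1.35  1.14  1.17 -1.18  1.27 -0.48] e0.000 5 margin 0.28
back [ 0.03  1.19  1.08  2.02 -1.4   0.98  0.37] e0.000 6 margin 0.06
z=+y
hi [ 0.3   0.6   0.36  1.77 -0.28  0.82  2.4 ] e0.000 13 margin 0.43
lo [ 0.45  0.89  0.14  2.   -0.4   0.28  2.53] e0.000 5 margin 0.28
touch [ 0.34  0.94  0.21  1.8  -0.4   0.45  2.44] e0.000 2 margin 0.39
shut [ 0.21  1.13  0.32  1.16 -0.37  0.91  2.2 ] e0.000 5 margin 0.63
back [ 0.45  0.89  0.13  2.   -0.38  0.28  2.51] e0.000 6 margin 0.28
```

View pics/d1.png

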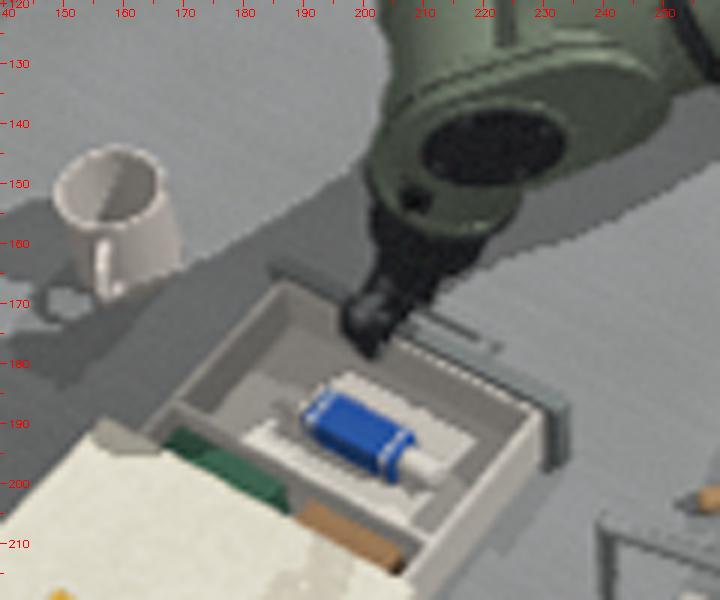

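View pics/d2.png

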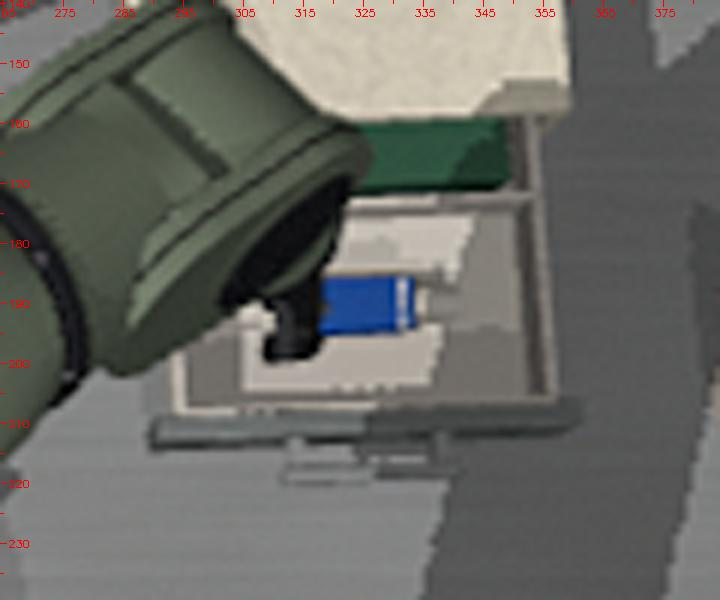

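```bash
cat >> plan.py <<'E'
hx=Rz(PB[2])@[1,0,0];hy=Rz(PB[2])@[0,1,0]
H=np.array([PB[0],PB[1],65])-106*hx
def at(d,z): return np.array([*(H+d*hx)[:2],z])
E
python3 - <<'E'
from plan import *
Rm=Rdown(PB[2],1);print(H); go(at(-60,220),Rm)
E
```

```text
[ 465.06829959 -262.70458265   65.        ]
t 14.55 tcp [ 569.4 -205.7  199.4] F [-0.2 -0.9 -0.6] gap 49.4 q [-0.29  0.98  1.02  1.56 -0.68  0.87  0.86]
shift cm [  5.66  -0.42 -16.64] turn deg [-0.3  0.2 17.9]
```

```bash
python3 -m pendant '[[[0.7,-0.5,-2],[0,0,2.2],0.3],[[1.7,-0.5,-5],[-0.1,0,5.4],0.1],[[2.7,-0.5,-8],[-0.2,0.1,8.6],0],[[3.7,-0.5,-11],[-0.2,0.1,11.8],0],[[4.8,-0.4,-14],[-0.3,0.2,15],0],[[5.4,-0.4,-16],[-0.3,0.2,17.2],0],[[5.7,-0.4,-16.6],[-0.3,0.2,17.9],0],[[5.7,-0.4,-16.6],[-0.3,0.2,17.9],0]]' 30
python3 - <<'E'
from plan import *
Rm=Rdown(PB[2],1); go(at(-60,48),Rm)
E
```

```text
time: 15.22
tcp_pos: [403.8, -267.2, 218.9]
ee_rot: [0.508, -0.492, 0.492, -0.507]
contact_force: [0.3, 0.5, 0.4]
finger_gap: 0.2
t 15.22 tcp [ 403.8 -267.2  218.9] F [0.3 0.5 0.4] gap 0.2 q [ 0.08  0.73  0.84  1.84 -0.69  0.89  1.28]
shift cm [-0.23 17.09  0.16] turn deg [ 0.1 -0.3  0. ]
```

```bash
python3 -m pendant '[[[0,2,0],[0,0,0],0],[[0,5,0],[0,0,0],0],[[-0.1,8,0],[0,0,0],0],[[-0.2,11,0.1],[0,0,0],0],[[-0.2,14,0.1],[0,-0.3,0],0],[[-0.2,16,0.1],[0,-0.3,0],0],[[-0.2,17,0.1],[0,-0.3,0],0],[[-0.2,17,0.1],[0,-0.3,0],0]]'
python3 - <<'E'
from plan import *
from crop import crop
Rm=Rdown(PB[2],1); go(at(-20,48),Rm)
for k in("scene","top"): cv2.imwrite(f"pics/{k}9.png",ctrl.get_image(k)[:,:,::-1])
crop(cv2.imread("pics/scene9.png"),150,120,120,100,6,"pics/d1.png");crop(cv2.imread("pics/top9.png"),265,150,120,100,6,"pics/d2.png")
E
```

```text
time: 15.88
tcp_pos: [405.9, -262.8, 46.2]
ee_rot: [0.511, -0.491, 0.488, -0.509]
contact_force: [0.4, -0.5, 0.1]
finger_gap: 0.3
t 15.88 tcp [ 405.9 -262.8   46.2] F [ 0.4 -0.5  0.1] gap 0.3 q [ 0.25  0.97  0.49  1.99 -1.05  0.46  1.58]
shift cm [ 0.22 -0.19  3.92] turn deg [ 0.2  0.3 -0. ]
```

View pics/d1.png

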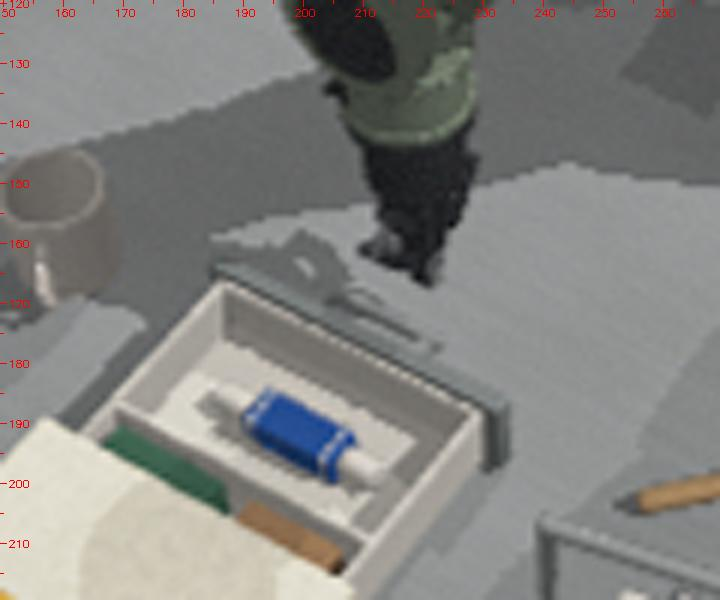

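View pics/d2.png

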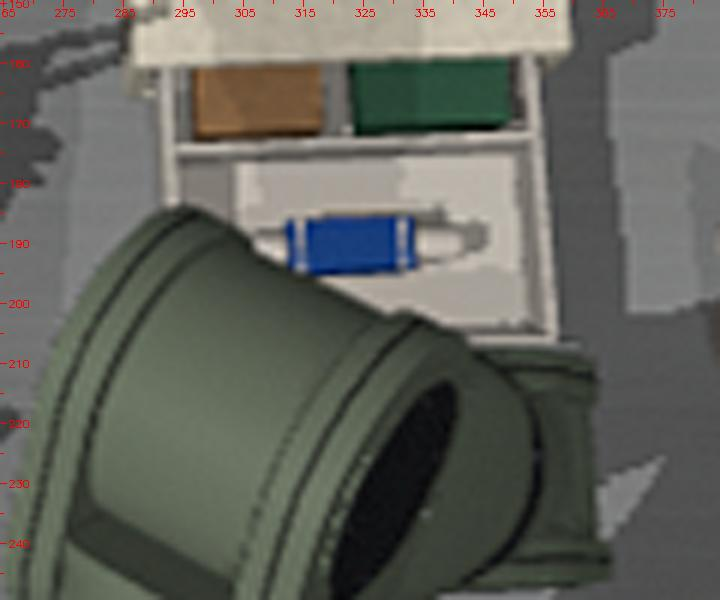

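```bash
python3 -m pendant '[[[0.1,-0.1,0.5],[0.1,0.2,0],0],[[0.2,-0.2,1.2],[0.2,0.3,0],0],[[0.2,-0.2,2],[0.2,0.3,0],0],[[0.2,-0.2,2.8],[0.2,0.3,0],0],[[0.2,-0.2,3.3],[0.2,0.3,0],0],[[0.2,-0.2,3.6],[0.2,0.3,0],0],[[0.2,-0.2,3.9],[0.2,0.3,0],0],[[0.2,-0.2,4.2],[0.2,0.3,0],0],[[0.2,-0.2,4.5],[0.2,0.3,0],0],[[0.2,-0.2,4.8],[0.2,0.3,0],0],[[0.2,-0.2,5.1],[0.2,0.3,0],0]]'
```

```text
time: 16.9
tcp_pos: [457.1, -264.0, 50.4]
ee_rot: [-0.508, 0.491, -0.492, 0.509]
contact_force: [-1.6, 0.3, 2.0]
finger_gap: -0.1
```

```bash
python3 - <<'E'
from plan import *
Rm=Rdown(PB[2],1); go(at(0,48),Rm)
E
python3 -m pendant '[[[0,0,0.2],[0,0,0],0],[[0,0,0.5],[0,0,0],0],[[0,0,0.9],[0,0,0],0],[[0,0,1.4],[0,0,0],0],[[0,0,1.9],[0,0,0],0],[[0,0,2.4],[0,0,0],0]]'
```

```text
t 16.9 tcp [ 457.1 -264.    50.4] F [-1.6  0.3  2. ] gap -0.1 q [ 0.17  1.02  0.59  1.84 -0.97  0.61  1.42]
shift cm [-0.1   0.24  0.8 ] turn deg [-0.1 -0.1  0. ]
time: 17.4
tcp_pos: [481.5, -263.0, 50.4]
ee_rot: [-0.508, 0.491, -0.492, 0.509]
contact_force: [-1.2, 0.5, 1.1]
finger_gap: -0.0
```

```bash
python3 -m pendant '[[[0,0,0.5],[0,0,0],0],[[0,0,1.2],[0,0,0],0],[[0,0,2],[0,0,0],0],[[0,0,2.8],[0,0,0],0],[[0,0,3.6],[0,0,0],0],[[0,0,4.4],[0,0,0],0],[[0,0,5.2],[0,0,0],0],[[0,0,6],[0,0,0],0],[[0,0,6.8],[0,0,0],0],[[0,0,7.4],[0,0,0],0],[[0,0,7.9],[0,0,0],0],[[0,0,8.2],[0,0,0],0]]'
python3 - <<'E'
from plan import *
from crop import crop
for k in("scene","top"): cv2.imwrite(f"pics/{k}10.png",ctrl.get_image(k)[:,:,::-1])
crop(cv2.imread("pics/scene10.png"),110,130,120,100,6,"pics/d1.png");crop(cv2.imread("pics/top10.png"),265,130,120,100,6,"pics/d2.png")
Rm=Rdown(PB[2],1); go(at(115,48),Rm)
E
```

```text
time: 18.4
tcp_pos: [563.5, -260.1, 50.5]
ee_rot: [-0.508, 0.49, -0.492, 0.509]
contact_force: [-1.6, 1.1, 0.1]
finger_gap: -0.4
t 18.5 tcp [ 563.3 -260.3   50.6] F [ 0.9  0.1 -0.3] gap 0.0 q [ 0.08  1.13  0.7   1.48 -0.87  0.86  1.13]
shift cm [-0.11  0.26  1.67] turn deg [-0.1 -0.   0.1]
```

View pics/d1.png

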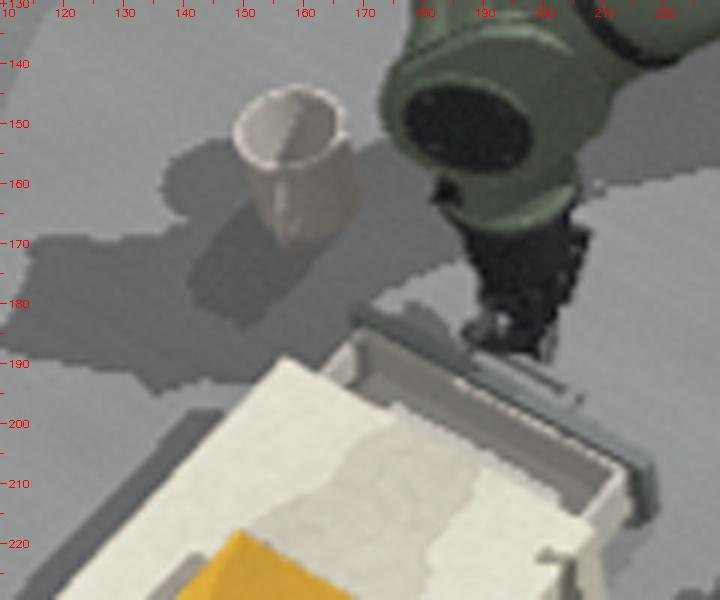

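View pics/d2.png

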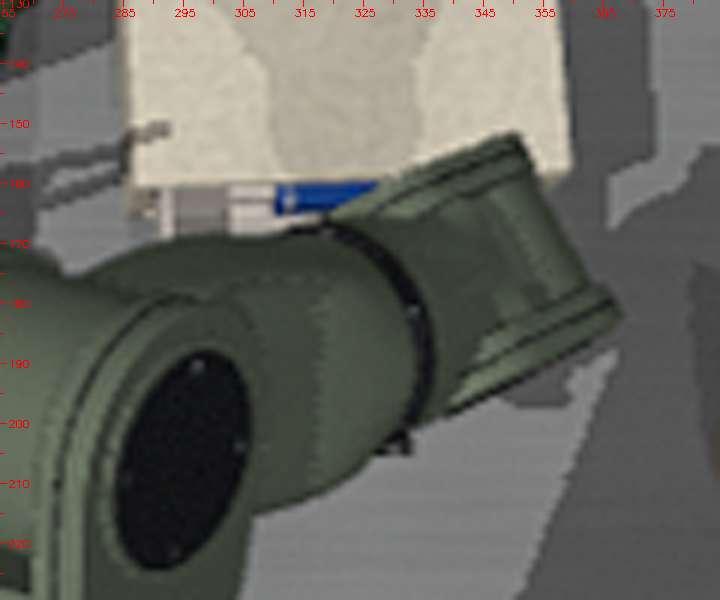

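```bash
python3 - <<'E'
from plan import *
def ray(nm,uv,z):
    m=CM[nm]; C=-m["R"].T@m["t"]; d=m["R"].T@np.array([(uv[0]-m["cx"])/m["fx"],(uv[1]-m["cy"])/m["fy"],1]); return (C+d*(z-C[2])/d[2])[:2]
loc=lambda p:(Rz(PB[2]).T[:2,:2]@(p-PB[:2])).round(1)
# +y outer top corner of front before / now ; cabinet front top corner
print(loc(ray("scene",(234.1,185.9),80)),loc(ray("scene",(218.7,206.8),80)))
print("cab +y front corner",loc(ray("scene",(209,217),92)),"-y",loc(ray("scene",(157.8,189.3),92)))
print("cab top view",loc(ray("top",(359.5,157.7),92)),loc(ray("top",(286.5,160.2),92)))
E
```

```text
[-83.5 132.1] [ 40. 138.]
cab +y front corner [107.4 138.5] -y [ 110.8 -126.5]
cab top view [ 113.4 -134.6] [112.7 137.9]
```

```bash
python3 -m pendant '[[[0,0,0.4],[0,0,0],0],[[0,0,0.9],[0,0,0],0],[[0,0,1.4],[0,0,0],0],[[0,0,1.9],[0,0,0],0],[[0,0,2.4],[0,0,0],0],[[0,0,2.8],[0,0,0],0],[[0,0,3.2],[0,0,0],0],[[0,0,3.5],[0,0,0],0],[[0,0,3.7],[0,0,0],0]]'
python3 -m pendant '[[[0,0,0.2],[0,0,0],0],[[0,0,0.4],[0,0,0],0],[[0,0,0.6],[0,0,0],0],[[0,0,0.8],[0,0,0],0]]'
```

```text
time: 19.25
tcp_pos: [600.3, -258.9, 50.6]
ee_rot: [-0.508, 0.49, -0.492, 0.509]
contact_force: [-1.6, -0.5, 0.5]
finger_gap: 0.2
time: 19.58
tcp_pos: [608.0, -258.6, 50.7]
ee_rot: [-0.508, 0.491, -0.492, 0.509]
contact_force: [-1.5, 0.6, -0.1]
finger_gap: 0.0
```

Now 2 mm per row in short calls, watching for the catch.

```bash
python3 -m pendant '[[[0,0,0.2],[0,0,0],0],[[0,0,0.4],[0,0,0],0]]'
python3 -m pendant '[[[0,0,0.2],[0,0,0],0],[[0,0,0.4],[0,0,0],0]]'
```

```text
time: 19.75
tcp_pos: [612.0, -258.5, 50.7]
ee_rot: [-0.508, 0.491, -0.492, 0.509]
contact_force: [-1.5, -0.4, 0.0]
finger_gap: 0.2
time: 19.92
tcp_pos: [614.7, -258.4, 50.7]
ee_rot: [0.509, -0.492, 0.491, -0.508]
contact_force: [-11.3, 3.7, 5.2]
finger_gap: -0.2
```

```bash
python3 -m pendant '[[[0,0,0.15],[0,0,0],0],[[0,0,0.3],[0,0,0],0]]'
python3 -m pendant '[[[0,0,0.15],[0,0,0],0],[[0,0,0.3],[0,0,0],0]]'
```

```text
time: 20.08
tcp_pos: [618.3, -258.2, 50.7]
ee_rot: [-0.508, 0.491, -0.491, 0.509]
contact_force: [-6.3, 2.0, 2.3]
finger_gap: 0.1
time: 20.25
tcp_pos: [621.7, -258.1, 50.7]
ee_rot: [-0.508, 0.491, -0.492, 0.509]
contact_force: [-3.7, 1.3, 1.6]
finger_gap: 0.2
```

```bash
python3 -m pendant '[[[0,0,0.1],[0,0,0],0],[[0,0,0.2],[0,0,0],0]]'
python3 -m pendant '[[[0,0,0],[0,0,0],0],[[0,0,0],[0,0,0],0]]'
```

```text
time: 20.42
tcp_pos: [624.1, -258.0, 50.7]
ee_rot: [-0.508, 0.491, -0.492, 0.509]
contact_force: [-2.7, 0.1, -0.8]
finger_gap: -0.2
time: 20.58
tcp_pos: [624.1, -258.2, 50.8]
ee_rot: [-0.508, 0.49, -0.492, 0.509]
contact_force: [-0.4, 0.6, 0.2]
finger_gap: -0.3
```

```bash
python3 -m pendant '[[[0,0,0.08],[0,0,0],0],[[0,0,0.15],[0,0,0],0],[[0,0,0.15],[0,0,0],0]]'
python3 - <<'E'
from plan import *
from crop import crop
for k in("scene","top"): cv2.imwrite(f"pics/{k}11.png",ctrl.get_image(k)[:,:,::-1])
crop(cv2.imread("pics/scene11.png"),110,140,120,100,6,"pics/d1.png")
E
```

```text
time: 20.83
tcp_pos: [624.5, -258.3, 50.8]
ee_rot: [0.509, -0.491, 0.491, -0.508]
contact_force: [-8.5, 3.1, 6.3]
finger_gap: 0.4
```

View pics/d1.png

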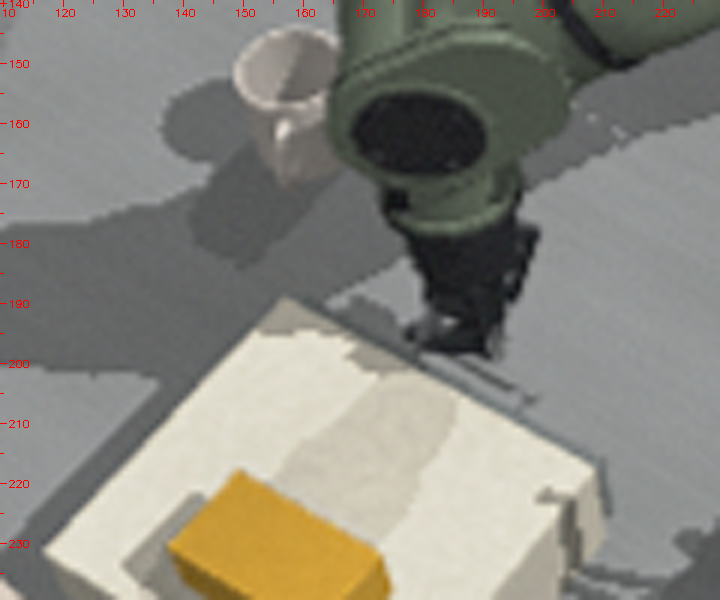

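The picture shows the drawer front flush with the cabinet, and the force rise at x≈624.5 is the end stop. I'll back away, check and hand in.

```bash
python3 -m pendant '[[[0,0,-0.2],[0,0,0],0],[[0,0,-0.8],[0,0,0],0],[[0,0,-2],[0,0,0],0],[[0,0,-4],[0,0,0],0],[[0,0,-6.5],[0,0,0],0],[[0,0,-9],[0,0,0],0],[[0,-2,-11],[0,0,0],0],[[0,-5,-13],[0,0,0],0],[[0,-8,-15],[0,0,0],0],[[0,-11,-17],[0,0,0],0],[[0,-14,-18],[0,0,0],0],[[0,-15,-18],[0,0,0],0]]'
python3 -m pendant '[[[0,-2,-2],[0,0,0],0],[[0,-4,-4],[0,0,0],0],[[0,-4.5,-4.5],[0,0,0],0],[[0,-4.5,-4.5],[0,0,0],0],[[0,-4.5,-4.5],[0,0,0],0]]'
python3 - <<'E'
from plan import *
for k in("scene","top"): cv2.imwrite(f"pics/{k}12.png",ctrl.get_image(k)[:,:,::-1])
a=cv2.imread("pics/top12.png")[50:300,90:410]; b=cv2.imread("pics/scene12.png")[130:330,90:370]
cv2.imwrite("pics/f1.png",cv2.resize(a,None,fx=2.4,fy=2.4,interpolation=2));cv2.imwrite("pics/f2.png",cv2.resize(b,None,fx=2.8,fy=2.8,interpolation=2))
E
```

```text
time: 21.93
tcp_pos: [444.1, -265.5, 204.3]
ee_rot: [-0.507, 0.49, -0.494, 0.509]
contact_force: [-0.2, -0.6, -0.3]
finger_gap: -0.3
time: 22.35
tcp_pos: [401.0, -265.6, 244.9]
ee_rot: [-0.508, 0.49, -0.492, 0.509]
contact_force: [1.0, 0.7, 0.1]
finger_gap: 0.3
```

View pics/f1.png

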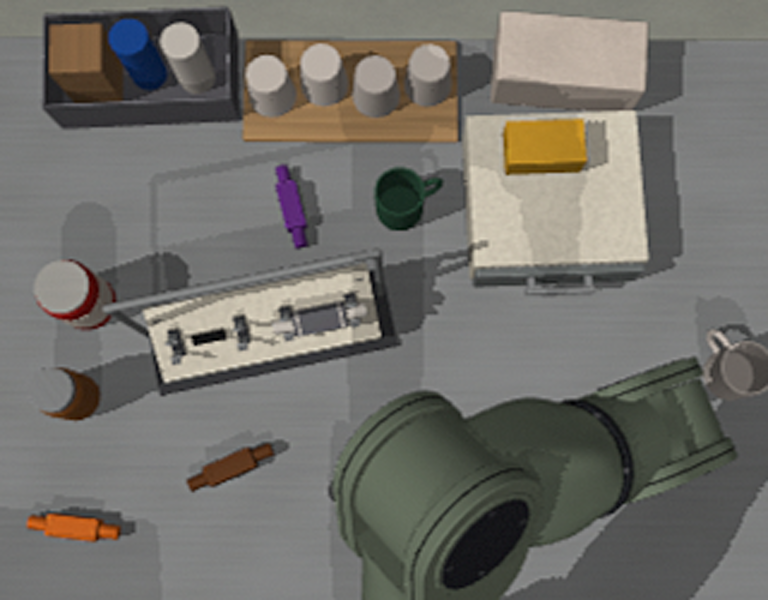

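View pics/f2.png

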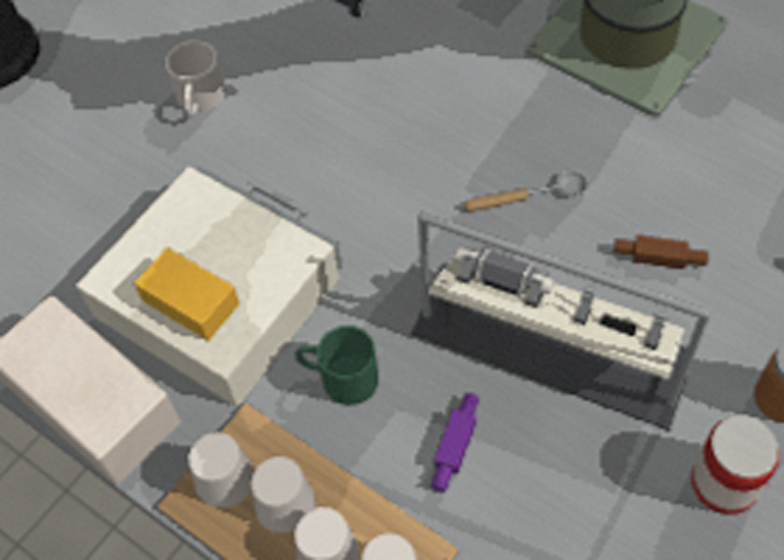

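The final views show the drawer shut with its front flush, the grey cartridge clipped and the blue place empty. Everything else is where it started, and the arm is clear.

```bash
python3 -c "
from workcell import ctrl
print(ctrl.get_obs()['contact_force'],ctrl.close_job())"
```

```text
the job is handed in; nothing more can be done
[ 0.2147233  -0.64273619  0.43336443] None
```

The blue cartridge is lying flat and crosswise in the drawer's front bay, the drawer is shut, and I handed the job in at about 22.5 s.

**Grasp:** The first slanted approach drifted about 24 mm off because joints 5 and 6 ran into their limits. It touched nothing. I backed out and went in again with the gripper leaned 18° along the cartridge. It then closed on the block with a 33 mm gap and pulled it out square to the strip.

**Placing:** I lowered the cartridge until the wrist felt contact. One reading reached about 16 N pressing on the bay floor, so I backed off 1 mm and opened slowly. I couldn't tell whether the fingertips or the cartridge touched first, so it may have settled the last 1–3 mm. Pictures afterwards showed it level and crosswise.

**Drawer:** I pushed the handle with shut fingers, slowing to about 20–25 mm/s at the catch. The readings there peaked at about 11 N along the push, fell away as the catch drew the drawer in, and rose to about 8.5 N at the end stop.

**Last checks:** After backing away, the drawer front sits flush, the grey cartridge is still in its clips, and the other things look unmoved. The arm touches nothing, with the force reading near zero. I couldn't see the cartridge once the drawer was shut.

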